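# Set up the oil-sample station

### The job

Hang the empty blue vial rack on the grey upright: slip its two keyholes over the headed studs and let it slide down until it hangs fully home. Then move every test-oil vial from the open case into the rack, one upright in each opening used, and snap the emptied case's lid fully shut past its catch. Last, push the shut case (do not lift it) over the yellow lip into the kit bay so that it lies flat inside, without tipping a vial over or disturbing the oil bottle and the jar.

Things in the scene. Friction and masses are not known exactly. Their poses are not given: they have to be found in the camera images.
- rack_tab (a point): Loose vial rack, blue sheet steel, 180 wide x 106 deep x 132 high, 0.45 kg, stands on its floor at first. This is the middle of its grip tab (42 wide, 9 thick in x, 46 high, above the back plate), 116 mm above the rack's underside. z up, y along the width, +x out of the back; the flat back face is 4.5 mm along +x. Grip the tab by its thickness, from above, in its upper half.
- key_left (a point): Centre of the +y keyhole's round entry hole (22 mm across, plate 5 thick), on the rack's back face, 46 mm above its underside, 60 mm from its middle, 70 mm below rack_tab. A 10 mm wide slot runs up from the hole; the stud ends 24 mm above this point when the rack has slid down home. Axes as the rack.
- key_right (a point): The same for the -y keyhole.
- rack_slot0 (a point): Centre of one of the rack's four 38 mm square vial cells (y = -66 mm), on the floor where the vial stands, 4 mm above the rack's underside and 78 mm in front of its back face. The cell walls reach 30 mm above the underside. Axes as the rack.
- rack_slot1 (a point): Centre of one of the rack's four 38 mm square vial cells (y = -22 mm), on the floor where the vial stands, 4 mm above the rack's underside and 78 mm in front of its back face. The cell walls reach 30 mm above the underside. Axes as the rack.
- rack_slot2 (a point): Centre of one of the rack's four 38 mm square vial cells (y = 22 mm), on the floor where the vial stands, 4 mm above the rack's underside and 78 mm in front of its back face. The cell walls reach 30 mm above the underside. Axes as the rack.
- rack_slot3 (a point): Centre of one of the rack's four 38 mm square vial cells (y = 66 mm), on the floor where the vial stands, 4 mm above the rack's underside and 78 mm in front of its back face. The cell walls reach 30 mm above the underside. Axes as the rack.
- upright: Fixed grey folded-steel upright, plate 220 wide and 142 high. Origin: middle of the lower edge of its flat front face; -x points out of the face to the robot, y along the width, z up. With the rack hung home, its underside is 60 mm above this origin and its back against the face, leaning forward by up to 0.05 rad of play.
- stud_left (a point): Middle of the front of the headed stud at y = +60 mm, 130 mm up on the upright. Brass head 14 mm diameter, 4 thick; shank 6 mm diameter; 7.5 mm clear between head and upright face (this point is 11.5 mm out of the face). Axes as the upright.
- stud_right (a point): The same for the stud at y = -60 mm.
- vial_a_mid (a point): Centre of a test-oil vial: amber cylinder 31 mm diameter, 60 high, with a blue screw cap 32 mm across (top 16 mm), 0.06 kg. Stands upright in one of the case's foam pockets, 4 mm above the case's underside. May be absent.
- vial_b_mid (a point): Centre of a test-oil vial: amber cylinder 31 mm diameter, 60 high, with a yellow screw cap 32 mm across (top 16 mm), 0.06 kg. Stands upright in one of the case's foam pockets, 4 mm above the case's underside. May be absent.
- vial_c_mid (a point): Centre of a test-oil vial: amber cylinder 31 mm diameter, 60 high, with a blue screw cap 32 mm across (top 16 mm), 0.06 kg. Stands upright in one of the case's foam pockets, 4 mm above the case's underside. May be absent.
- vial_d_mid (a point): Centre of a test-oil vial: amber cylinder 31 mm diameter, 60 high, with a yellow screw cap 32 mm across (top 16 mm), 0.06 kg. Stands upright in one of the case's foam pockets, 4 mm above the case's underside. May be absent.
- case: Loose kit case, grey base 100 (x) x 164 (y) x 36 mm high, 0.65 kg. Origin: centre of the underside; z up, -x the front with the catch, +x the hinge side. Four foam pockets along y at -60, -20, 20, 60; foam and walls 30 to 34 high. An orange catch tongue 30 wide stands 7 mm out of the front's middle: push beside it. The shut lid is flush with the base, top at 72.
- case_lid (a joint): Angle of the case's black domed lid (100 x 164 mm, 35 deep, 0.12 kg): 0 shut, 2.0 fully open against its stop, leaning back past upright. Above about 1.3 it falls open; below 0.9 it sinks slowly (damped) and stops ajar at about 0.09 on its spring catch. About 10 N down on its front edge snaps it to 0.
- lid_edge (a point): Middle of the lid's front upper edge (corner of lid top and lid front), 98 mm from the hinge line; 72 mm above the case's underside when shut. Moves with the lid.
- lid_hinge (a point): Middle of the lid's hinge line, at the case's +x side, 37 mm above its underside.
- bay: Fixed grey kit bay. Origin: centre, on the bench; z up, -x the mouth. Inside x -60 to 58 mm, 178 wide (y), floor 3 thick, walls 24 to 30 high. Yellow lip across the mouth: crest 7 high at x -66 to -60, sheer inside, ramp outside from the bench at x = -112; splayed side wings. Crossing it, the case's rear rises some 12 mm; it takes about 10 N. The case goes in hinge side first, axes parallel, centre near x = 0.
- oil: Bystander: white oil bottle with red spout, 49 mm diameter, 152 high, loose. Origin centre of underside.
- jar: Bystander: amber jar with a white cap, 40 mm diameter, 58 high, loose. Origin centre of underside.

How it is judged:
By the outcome, as a careful person would: the job done as asked, in the order asked, and still so for the second after the job is handed in, with the robot touching nothing.
Of vial_a, vial_b, vial_c, vial_d only 2 to 4 are there at a start; the rules pass over those that are not, and their reading is None.
At some moment in a run one of case may be knocked a few centimetres aside while the robot is not near it.
It also fails if it takes over 210 s, if anything falls off the work surface, if the arm or the gripper's body presses on something with over 40 N, if the wrist force passes 120 N, or if a joint passes its speed limit or range.

### The arm

A 6-joint arm with a two-finger parallel gripper is mounted at the origin on a cart in front of the work surface, level with it; the furniture and walls round the work are solid. World frame = base frame: x ahead of the robot, y to its left, z up, the work surface at z = 0. Lengths are in m, angles in rad, forces in N, time in s.
With the tool pointing down it reaches from about 0.325 to 0.9 m from the base axis. Payload 3.5 kg.
Tool frame: the origin (TCP) lies midway between the tips of the shut fingers; the grasp point (between the pads) lies 19 mm behind it (ctrl.hold_point_z is the distance from the TCP to the grasp point, in m); z points along the fingers, x is the direction in which the jaws open and shut, and the axes are right-handed (so a half turn about z gives the same grasp; the last joint's range is limited). The gripper opens to 85 mm and grips with 20 to 120 N. Pads are 22 mm wide; open, the fingers measure 114 mm over their backs; the gripper's body (76 mm by 85 mm) begins 54 mm behind the grasp point. The pads swing forward as they close: fully open they stand 13 mm farther back than shut.
Start: joints at [-1.315, 0.276, -0.026, 1.268, 0, 1.467], TCP at [0.219, -0.585, 0.231] pointing down, gripper open.
Joint ranges: [-3.12, 3.12], [-0.85, 1.88], [-1.08, 1.24], [-1.95, 2.15], [-1.57, 1.53], [-3.14, 3.14]. Speed limits (rad/s): [2.57, 2.57, 3.14, 3.14, 3.14, 3.14].

### API

Orientations are given as [roll, pitch, yaw] about the fixed x, y, z axes, in that order (R = Rz(yaw) Ry(pitch) Rx(roll)).
In Python, from workcell import ctrl, ik, vision, hand_in, models gives the robot as it stands. Calls block until the motion is done:
- ctrl.move_ptp(position, orientation): joint-space move of the TCP to a pose.
- ctrl.move_l(position, feed=0.15, attitude=None, threshold=None): straight line of the TCP; attitude=None keeps the orientation; feed is the mean speed in m/s. With threshold (N) it stops when the force on the tool has changed by that much, and returns True; else False.
- ctrl.goto_joints(angles): joint-space move.
- ctrl.move_gripper(opening, grip_force=None): opening from 0.0 (shut) to 1.0 (fully open); grip_force is the grip in N (None keeps the last); returns when the fingers have stopped.
- ctrl.dwell(seconds).
- ik(position, orientation): joint angles nearest the present ones, or None.
- ctrl.state(): the state.
- vision.get_image(name): name is "scene" or "top" or "wrist"; returns the picture (420x560x3 uint8, blue, green, red); there is no depth.
- vision.get_calibration(name): a dict with "camera_matrix" (3x3 intrinsics, pixels), "world_from_camera" (4x4, takes a point from camera to world coordinates). Camera axes: x right, y down, z forward; pixel columns grow to the right and rows downward; lengths in m; the calibration is good to about 2 mm. The wrist camera is an equidistant fisheye: a pixel r from the principal point sees the ray r / f radians off the axis. A picture is of the moment at which its call begins: read the wrist's pose just before it. get_calibration takes no time and is no camera call; for the wrist camera it gives the pose at the moment of the call.
A pose or a line that the arm cannot do raises ctrl.PlanningError and nothing moves.
- hand_in(): hands the job in, once; it reports no verdict.
Trained networks look in the newest picture that a camera, given by its name, has taken for a name from the list of things; names that differ only in an ending like _2 or _b are one class to them, and where a whole thing is asked for, a point or a joint stands for the part that bears it (a point fixed in the world has none). Each returns a list of dicts, best first, with "p" (0 to 1); they miss things now and then, are a little off and sometimes report something else, mostly with a low value. They report only what shows in the picture. A call takes as long as a camera call.
- models.trace(name, camera): "pixels" (420x560 bool, what is visible of it) and "uv" ([column, row] in pixels, amid what is visible of it).
- models.mark_of(name, camera): "uv" ([column, row] in pixels: a listed point, or the origin of a listed thing).
The state is a dict: "t": time; "q": joint angles; "qd": joint speeds; "tau": joint torques, N m; "tool_pos": TCP position; "orientation": TCP orientation; "contact_force": force on the tool from outside, world axes, zero at the start; "moment": the same for the moment, N m; "finger_gap": opening from 0.0 (shut) to 1.0 (fully open).
Only numpy, scipy, OpenCV 4.12 (cv2) and the standard library are available. Lean on these libraries where they do the work, as an engineer would, in place of code of your own. Each camera call takes 0.05 s, during which the arm holds its last target.

## Working session

There is one attempt and no reset: what is moved stays moved. The work goes in short steps, each a Python script; the robot and the scene stay as the last script left them, time stands still between calls to the robot, and variables do not carry over. Pictures are saved under pics/ and viewed, and the job is handed in when it is done.

```bash
ls; mkdir -p pics; python3 - <<'E'
from workcell import ctrl,ik,vision,models
import cv2,numpy as np
for c in ["scene","top","wrist"]:
    im=vision.get_image(c); cv2.imwrite(f"pics/{c}0.png",im)
    k=vision.get_calibration(c); print(c,np.round(k["camera_matrix"],1).tolist(),np.round(k["world_from_camera"],3).tolist())
print(ctrl.state(), ctrl.hold_point_z)
E
```

```text
pics
scene [[399.7, 0.0, 282.7], [0.0, 399.7, 204.7], [0.0, 0.0, 1.0]] [[-0.637, -0.433, 0.637, -0.066], [-0.77, 0.378, -0.513, 0.544], [-0.019, -0.818, -0.575, 0.677], [0.0, 0.0, 0.0, 1.0]]
top [[476.4, 0.0, 288.0], [0.0, 476.4, 208.8], [0.0, 0.0, 1.0]] [[0.029, -0.989, 0.148, 0.355], [-0.999, -0.031, -0.008, 0.016], [0.013, -0.147, -0.989, 1.467], [0.0, 0.0, 0.0, 1.0]]
wrist [[325.2, 0.0, 279.0], [0.0, 325.2, 203.2], [0.0, 0.0, 1.0]] [[0.35, -0.901, -0.257, 0.285], [-0.937, -0.337, -0.094, -0.56], [-0.002, 0.273, -0.962, 0.373], [0.0, 0.0, 0.0, 1.0]]
{'t': 0.15, 'q': array([-1.31540683e+00,  2.76973883e-01, -2.75602940e-02,  1.26798834e+00,
        2.43041928e-05,  1.46739152e+00]), 'qd': array([-0.00064376, -0.00214056,  0.00438353,  0.00032714, -0.00059627,
       -0.00015255]), 'tau': array([ 2.78627050e-05, -4.46057975e+01,  2.95638406e+01,  1.05209404e-02,
       -1.76750095e-04, -4.79469008e-06]), 'tool_pos': array([ 0.21930722, -0.5846155 ,  0.2304095 ]), 'orientation': array([-3.14139030e+00,  1.71446104e-03, -1.21200187e+00]), 'contact_force': array([ 0.47219455, -0.51118224,  0.18183302]), 'moment': array([ 0.01031631,  0.04376806, -0.02456892]), 'finger_gap': 1.001077401904903} 0.0187
```

View pics/scene0.png

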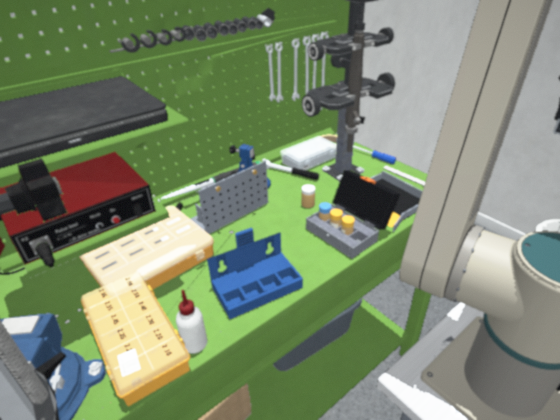

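View pics/top0.png

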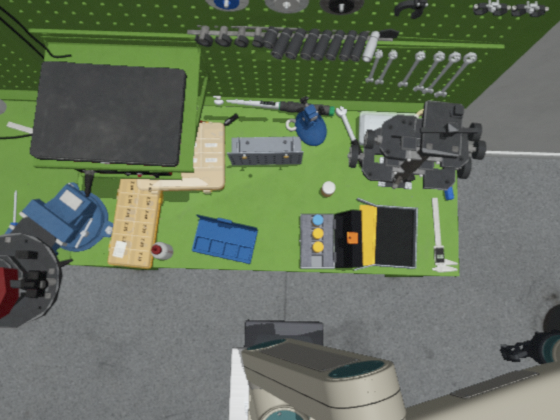

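View pics/wrist0.png

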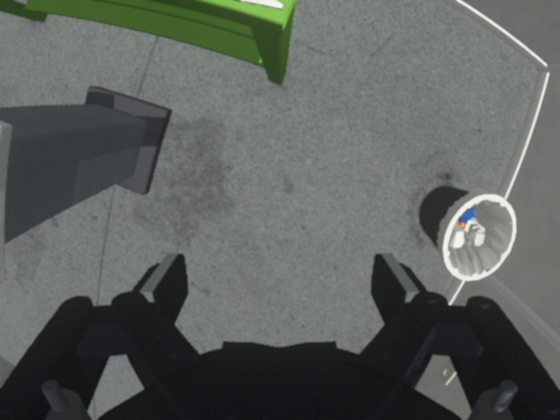

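```bash
cat > h.py <<'E'
from workcell import ctrl,ik,vision,models,hand_in
import cv2,numpy as np
from scipy.spatial.transform import Rotation as Rot
def snap(cam,name=None):
    k=vision.get_calibration(cam); im=vision.get_image(cam)
    if name: cv2.imwrite(f"pics/{name}.png",im)
    return im,k
def ray(k,uv,cam):
    K=k["camera_matrix"];T=k["world_from_camera"]
    x=(uv[0]-K[0,2])/K[0,0];y=(uv[1]-K[1,2])/K[1,1]
    if cam=="wrist":
        r=np.hypot(x,y); s=np.sin(r)/max(r,1e-9); d=np.array([x*s,y*s,np.cos(r)])
    else:
        d=np.array([x,y,1.]);d/=np.linalg.norm(d)
    return T[:3,3],T[:3,:3]@d
def project(k,p,cam):
    K=k["camera_matrix"];T=k["world_from_camera"]
    q=T[:3,:3].T@(np.asarray(p)-T[:3,3])
    if cam=="wrist":
        th=np.arctan2(np.hypot(q[0],q[1]),q[2]); n=np.hypot(q[0],q[1]); x,y=q[:2]/n*th
    else: x,y=q[:2]/q[2]
    return np.array([K[0,0]*x+K[0,2],K[1,1]*y+K[1,2]])
def atz(k,uv,cam,z):
    o,d=ray(k,uv,cam); return o+d*(z-o[2])/d[2]
def tri(rs):
    A=np.zeros((3,3));b=np.zeros(3)
    for o,d in rs:
        P=np.eye(3)-np.outer(d,d);A+=P;b+=P@o
    p=np.linalg.solve(A,b)
    return p,max(np.linalg.norm((np.eye(3)-np.outer(d,d))@(p-o)) for o,d in rs)
def down(ax,ay):  # tool down, jaw axis (tool x) along (ax,ay)
    z=np.array([0,0,-1.]);x=np.array([ax,ay,0.]);x/=np.linalg.norm(x);y=np.cross(z,x)
    return Rot.from_matrix(np.c_[x,y,z]).as_euler('xyz')
def F(): return np.round(ctrl.state()["contact_force"],1)
E
python3 - <<'E'
from h import *
names="rack_tab key_left key_right rack_slot0 rack_slot1 rack_slot2 rack_slot3 upright stud_left stud_right vial_a_mid vial_b_mid case lid_edge lid_hinge bay oil jar".split()
S={c:snap(c)[1] for c in("scene","top")}
for n in names:
    R={}
    for c in S:
        R[c]=models.mark_of(n,c)[:4]
    print(n,{c:[(np.round(d["uv"],1).tolist(),round(d["p"],2)) for d in v] for c,v in R.items()})
    if R["scene"] and R["top"]:
        p,e=tri([ray(S[c],R[c][0]["uv"],c) for c in S]); print("   ",np.round(p,4),round(e,4))
print(ctrl.state()["t"])
E
```

```text
rack_tab {'scene': [([255.7, 174.6], 0.44), ([375.7, 177.8], 0.35)], 'top': [([225.7, 223.1], 0.57)]}
    [0.4915 0.1612 0.2762] 0.0001
key_left {'scene': [([218.7, 268.9], 0.89)], 'top': [([208.3, 219.0], 0.56)]}
    [0.5314 0.2458 0.0455] 0.0046
key_right {'scene': [([272.0, 248.8], 0.78)], 'top': [([248.3, 225.1], 0.68)]}
    [0.5115 0.1189 0.0466] 0.0033
rack_slot0 {'scene': [([265.9, 289.8], 0.86), ([231.4, 306.5], 0.85), ([253.9, 296.9], 0.57), ([285.8, 282.5], 0.55)], 'top': [([215.6, 248.6], 0.77), ([202.3, 249.0], 0.75), ([243.9, 253.7], 0.68), ([230.3, 250.4], 0.6)]}
    [0.4332 0.2085 0.0353] 0.0116
rack_slot1 {'scene': [([265.9, 289.8], 0.86), ([231.4, 306.5], 0.85), ([253.9, 296.9], 0.57), ([285.8, 282.5], 0.55)], 'top': [([215.6, 248.6], 0.77), ([202.3, 249.0], 0.75), ([243.9, 253.7], 0.68), ([230.3, 250.4], 0.6)]}
    [0.4332 0.2085 0.0353] 0.0116
rack_slot2 {'scene': [([265.9, 289.8], 0.86), ([231.4, 306.5], 0.85), ([253.9, 296.9], 0.57), ([285.8, 282.5], 0.55)], 'top': [([215.6, 248.6], 0.77), ([202.3, 249.0], 0.75), ([243.9, 253.7], 0.68), ([230.3, 250.4], 0.6)]}
  
[... 1129 characters left out ...]
0944 -0.0093] 0.0032
lid_edge {'scene': [([373.8, 179.8], 0.61)], 'top': [([363.1, 236.8], 0.9)]}
    [ 0.4832 -0.211   0.117 ] 0.0008
lid_hinge {'scene': [([356.0, 215.5], 0.78), ([271.6, 252.2], 0.65), ([320.8, 212.8], 0.23)], 'top': [([338.0, 239.0], 0.93), ([315.9, 247.5], 0.52)]}
    [ 0.4819 -0.1501  0.0297] 0.0002
bay {'scene': [([392.3, 196.8], 0.6)], 'top': [([397.0, 236.0], 0.8)]}
    [ 0.4999 -0.3362 -0.0014] 0.0006
oil {'scene': [([195.8, 340.5], 0.75)], 'top': [([163.6, 253.4], 0.69), ([313.7, 242.1], 0.49)]}
    [0.423  0.3756 0.0166] 0.0003
jar {'scene': [([306.9, 205.7], 0.76), ([254.5, 297.3], 0.25)], 'top': [([331.0, 193.1], 0.69)]}
    [ 0.6359 -0.1244 -0.0091] 0.0089
2.05
```

```bash
python3 - <<'E'
from h import *
ctrl.move_ptp([0.45,0.14,0.33],down(np.cos(-.155),np.sin(-.155)))
im,k=snap("wrist","w1")
for n in "rack_tab key_left key_right rack_slot0 upright stud_left stud_right".split():
    for d in models.mark_of(n,"wrist")[:4]: print(n,np.round(d["uv"],1),round(d["p"],2))
ctrl.move_ptp([0.56,0.05,0.33],down(1,0))
im,k2=snap("wrist","w2")
for n in "upright stud_left stud_right rack_tab case lid_hinge lid_edge bay jar".split():
    for d in models.mark_of(n,"wrist")[:4]: print(n,np.round(d["uv"],1),round(d["p"],2))
import pickle; pickle.dump((k,k2),open("k12.pkl","wb"))
E
```

```text
rack_tab [332.9 126.4] 0.87
key_left [332.9  78. ] 0.97
key_left [325.7 171.5] 0.17
key_right [325.9 170.9] 0.61
rack_slot0 [268.7 135.6] 0.73
rack_slot0 [270.9 105.7] 0.73
rack_slot0 [272.2  73.3] 0.66
rack_slot0 [268.5 164.1] 0.59
upright [447.2 180.4] 0.8
stud_left [479.8 154.5] 0.77
stud_right [481.7 243.2] 0.86
upright [384.4 146.1] 0.95
stud_left [407.9 102.5] 0.64
stud_right [405.7 208.3] 0.82
rack_tab [240.   56.9] 0.91
case [223.7 245.8] 0.78
lid_hinge [224.6 284.1] 0.76
lid_edge [226.7 349.6] 0.57
jar [328.1 262.2] 0.85
```

View pics/w1.png

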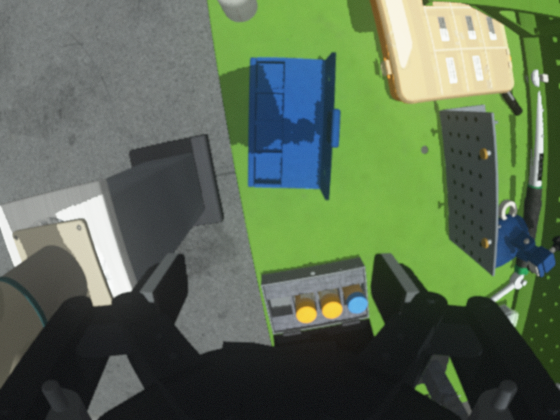

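View pics/w2.png

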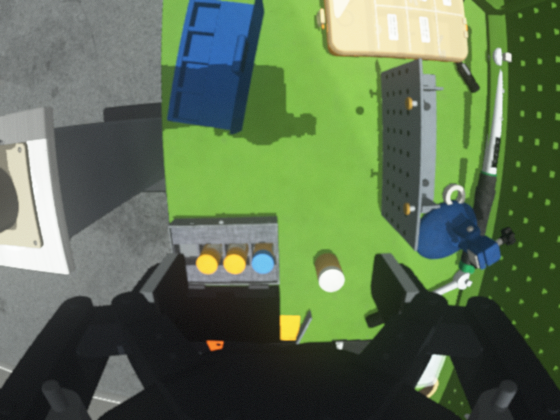

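```bash
cat >> h.py <<'E'
from scipy.optimize import least_squares
def fit(obs,p0,zfree=False):
    # obs: list of (k,cam,uv,local); p=(x,y,yaw[,z])
    def res(p):
        c,s=np.cos(p[2]),np.sin(p[2]); z=p[3] if zfree else 0
        r=[]
        for k,cam,uv,l in obs:
            w=[p[0]+c*l[0]-s*l[1],p[1]+s*l[0]+c*l[1],z+l[2]]
            r+=list(project(k,w,cam)-uv)
        return np.array(r)
    s=least_squares(res,list(p0)+([0] if zfree else []),loss='soft_l1',f_scale=1.5)
    return s.x,np.round(res(s.x).reshape(-1,2),1)
E
python3 - <<'E'
from h import *
import pickle
k,k2=pickle.load(open("k12.pkl","rb"))
s,t=vision.get_calibration("scene"),vision.get_calibration("top")
T=[0,0,.116];KL=[.0045,.06,.046];KR=[.0045,-.06,.046]
SL=[[-.0735,y,.004] for y in(-.066,-.022,.022,.066)]
w='wrist'
obs=[(k,w,(332.9,126.4),T),(k2,w,(240,56.9),T),(t,'top',(225.7,223.1),T),
(k,w,(332.9,78),KL),(k,w,(325.8,171),KR),(s,'scene',(218.7,268.9),KL),(s,'scene',(272,248.8),KR),(t,'top',(208.3,219),KL),(t,'top',(248.3,225.1),KR)]
obs+=[(k,w,uv,l) for uv,l in zip([(268.5,164.1),(268.7,135.6),(270.9,105.7),(272.2,73.3)],SL)]
obs+=[(t,'top',uv,l) for uv,l in zip([(243.9,253.7),(230.3,250.4),(215.6,248.6),(202.3,249)],SL)]
p,r=fit(obs,[.52,.18,-.15]);print("rack",p.round(4));print(r.tolist())
L=[-.0115,.06,.13];R=[-.0115,-.06,.13];O=[0,0,0]
obs=[(k,w,(447.2,180.4),O),(k,w,(479.8,154.5),L),(k,w,(481.7,243.2),R),(k2,w,(384.4,146.1),O),(k2,w,(407.9,102.5),L),(k2,w,(405.7,208.3),R),
(s,'scene',(237.9,216.4),O),(s,'scene',(215.3,189.7),L),(s,'scene',(253.9,174),R),(t,'top',(265.5,165.6),O),(t,'top',(247.2,158.8),L),(t,'top',(285.8,154),R)]
for zf in(0,1):
    p,r=fit(obs,[.71,.08,-.0],zf);print("upr",p.round(4));print(r.tolist())
E
```

```text
rack [ 0.5184  0.1847 -0.208 ]
[[0.8, 0.8], [0.1, -1.8], [-1.2, -3.1], [-1.8, 1.8], [-0.8, -1.2], [2.4, -1.6], [-3.1, 1.4], [-0.0, -2.2], [-1.3, 1.1], [-1.0, 1.9], [0.2, 0.3], [-0.6, -0.3], [-0.3, 1.7], [-0.3, -0.9], [-0.6, -1.0], [0.2, -2.6], [-0.4, -6.4]]
upr [0.7149 0.0759 0.0559]
[[-1.0, -2.7], [2.9, -0.6], [2.6, -0.1], [-2.0, -1.1], [-0.6, 0.9], [0.1, 0.6], [0.7, 1.7], [3.1, -0.6], [1.1, -1.8], [0.9, -1.7], [-3.0, -1.4], [0.0, 2.4]]
upr [ 0.7163  0.0752  0.0544 -0.0032]
[[-1.1, -2.8], [2.4, -0.5], [2.1, -0.7], [-1.8, -0.8], [-0.4, 1.7], [0.1, 0.4], [0.8, 2.3], [3.2, 0.1], [1.0, -1.1], [1.2, -1.9], [-2.7, -1.6], [0.3, 2.3]]
```

```bash
python3 - <<'E'
from h import *
import pickle
w='wrist'
ctrl.move_ptp([0.64,0.07,0.30],down(np.cos(.05),np.sin(.05)))
obs=[]
L=[-.0115,.06,.13];R=[-.0115,-.06,.13];O=[0,0,0]
im,k=snap("wrist","w3")
for n,l in (("upright",O),("stud_left",L),("stud_right",R)):
    for d in models.mark_of(n,"wrist")[:2]: print(n,np.round(d["uv"],1),round(d["p"],2)); 
ks=[k]
ctrl.move_ptp([0.49,0.20,0.28],down(np.cos(-.2),np.sin(-.2)))
im,k=snap("wrist","w4")
for n in "rack_tab key_left key_right rack_slot0".split():
    for d in models.mark_of(n,"wrist")[:4]: print(n,np.round(d["uv"],1),round(d["p"],2))
ks.append(k)
pickle.dump(ks,open("k34.pkl","wb"))
E
```

```text
upright [334.4 162.2] 0.64
upright [203.7  28.9] 0.5
stud_left [343.8 122.6] 0.89
stud_right [340.  240.6] 0.73
rack_tab [309.8 198.6] 0.87
key_left [309.4 129.7] 0.81
key_right [306.6 229.1] 0.58
rack_slot0 [245.2 220.1] 0.94
rack_slot0 [243.9 190.7] 0.8
rack_slot0 [242.2 123.7] 0.72
rack_slot0 [242.1 159.5] 0.69
```

View pics/w3.png

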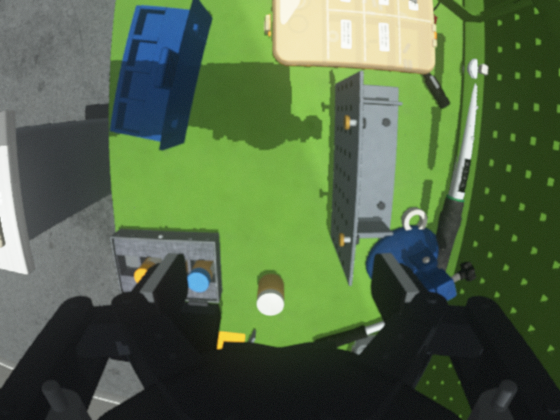

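View pics/w4.png

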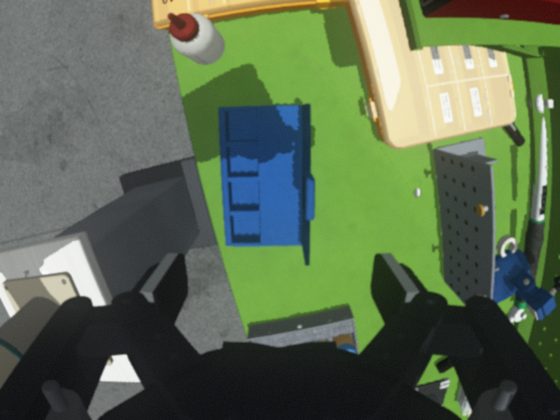

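```bash
python3 - <<'E'
from h import *
import pickle
k,k2=pickle.load(open("k12.pkl","rb"));k3,k4=pickle.load(open("k34.pkl","rb"))
s,t=vision.get_calibration("scene"),vision.get_calibration("top")
T=[0,0,.116];KL=[.0045,.06,.046];KR=[.0045,-.06,.046]
SL=[[-.0735,y,.004] for y in(-.066,-.022,.022,.066)]
w='wrist'
o4=[(k4,w,(309.8,198.6),T),(k4,w,(309.4,129.7),KL),(k4,w,(306.6,229.1),KR)]+[(k4,w,uv,l) for uv,l in zip([(245.2,220.1),(243.9,190.7),(242.1,159.5),(242.2,123.7)],SL)]
obs=[(k,w,(332.9,126.4),T),(k2,w,(240,56.9),T),(k,w,(332.9,78),KL),(k,w,(325.8,171),KR)]
obs+=[(k,w,uv,l) for uv,l in zip([(268.5,164.1),(268.7,135.6),(270.9,105.7),(272.2,73.3)],SL)]
for o in(o4,obs,o4+obs):
    p,r=fit(o,[.52,.18,-.15]);print("rack",p.round(4));print(r.tolist())
L=[-.0115,.06,.13];R=[-.0115,-.06,.13];O=[0,0,0]
o3=[(k3,w,(334.4,162.2),O),(k3,w,(345,123),L),(k3,w,(341.5,240.5),R)]
obs=[(k,w,(447.2,180.4),O),(k,w,(479.8,154.5),L),(k,w,(481.7,243.2),R),(k2,w,(384.4,146.1),O),(k2,w,(407.9,102.5),L),(k2,w,(405.7,208.3),R)]
for o in(o3,o3+obs):
    p,r=fit(o,[.71,.08,-.0]);print("upr",p.round(4));print(r.tolist())
# manual plate edge check w3: plate top corners
for uv,l in (((364,73),(0,.11,.142)),((351,282),(0,-.11,.142))):
    print(atz(k3,uv,w,.142))
# rack back plate top edge and tab in w4 : tab top
for uv in ((309,178),(309,219),(314,179),(314,218)): print("tab",atz(k4,uv,w,.139))
for uv in ((308,105),(308,263)): print("plate ends",atz(k4,uv,w,.09))
E
```

```text
rack [ 0.5174  0.1839 -0.2064]
[[-1.6, -2.3], [-1.6, 1.1], [-1.3, -0.2], [0.5, 2.0], [1.0, 0.1], [2.3, -1.5], [1.8, 0.5]]
rack [ 0.519   0.1849 -0.2151]
[[1.3, 0.5], [0.6, -2.0], [-1.1, 1.7], [-0.8, -1.4], [-1.0, 1.3], [0.4, -0.3], [-0.1, -0.9], [0.4, 1.2]]
rack [ 0.5184  0.1843 -0.2116]
[[-0.7, -2.9], [-0.6, 0.7], [-0.8, -0.6], [0.9, 1.3], [1.6, -0.6], [3.0, -2.3], [2.7, -0.2], [0.8, 1.1], [0.0, -1.5], [-1.6, 2.1], [-1.0, -0.9], [-1.2, 1.9], [0.1, 0.3], [-0.5, -0.2], [-0.1, 1.8]]
upr [0.7157 0.0759 0.0668]
[[-0.2, 1.1], [0.0, -0.2], [0.1, -0.5]]
upr [0.7153 0.0757 0.0587]
[[-0.5, 1.2], [0.1, -0.1], [-0.7, -0.4], [-0.8, -2.6], [3.0, -0.4], [2.9, 0.0], [-1.8, -0.9], [-0.4, 1.2], [0.5, 0.8]]
[0.71286495 0.18358423 0.142     ]
[ 0.721814   -0.02819017  0.142     ]
tab [0.52020682 0.20674362 0.139     ]
tab [0.51343778 0.16877098 0.139     ]
tab [0.52445616 0.20496879 0.139     ]
tab [0.51815888 0.16878562 0.139     ]
plate ends [0.53598005 0.27085405 0.09      ]
plate ends [0.50489504 0.09948465 0.09      ]
```

```bash
python3 - <<'E'
import cv2
a=cv2.imread('pics/w4.png')[90:280,200:340];b=cv2.imread('pics/w3.png')[60:300,310:410]
cv2.imwrite('pics/w4c.png',cv2.resize(a,None,fx=3,fy=3,interpolation=cv2.INTER_CUBIC));cv2.imwrite('pics/w3c.png',cv2.resize(b,None,fx=2.5,fy=2.5,interpolation=cv2.INTER_CUBIC))
E
```

```text
(no output)
```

View pics/w4c.png

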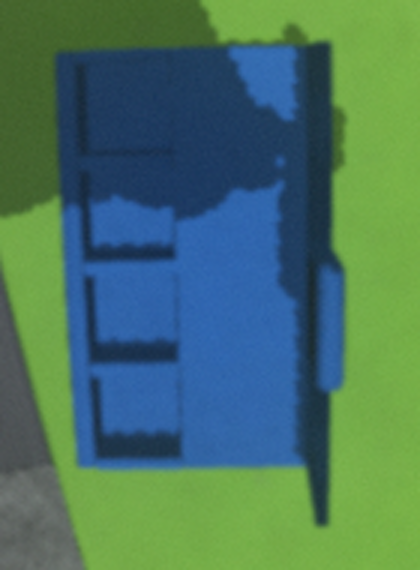

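View pics/w3c.png

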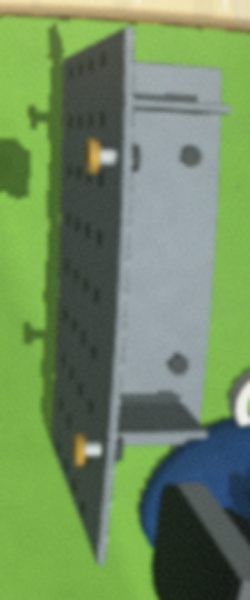

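```bash
python3 - <<'E'
from h import *
import pickle
k3,k4=pickle.load(open("k34.pkl","rb"));w='wrist'
a=atz(k3,(361.5,71),w,.142);b=atz(k3,(349.5,285),w,.142);print(a,b,(a+b)/2,np.arctan2(b[0]-a[0],a[1]-b[1]),np.linalg.norm(a-b))
a=atz(k3,(345.5,122.3),w,.13);b=atz(k3,(341,240),w,.13);print(a,b,(a+b)/2,np.arctan2(b[0]-a[0],a[1]-b[1]),np.linalg.norm(a-b))
E
```

```text
[0.71037947 0.18520779 0.142     ] [ 0.72069182 -0.03193141  0.142     ] [0.71553564 0.07663819 0.142     ] 0.047456250780598 0.2173839344651743
[0.70065629 0.13548213 0.13      ] [0.707553   0.01516762 0.13      ] [0.70410464 0.07532487 0.13      ] 0.057259695618281155 0.12051201781086879
```

```bash
python3 - <<'E'
from h import *
o=down(np.cos(-.19),np.sin(-.19))
ctrl.move_gripper(0.6,40)
ctrl.move_ptp([.5185,.185,.20],o)
ctrl.move_l([.5185,.185,.110],feed=.1)
print(F())
ctrl.move_gripper(0.0,60); print(ctrl.state()["finger_gap"],F())
ctrl.move_l([.5185,.185,.235],feed=.1); print(F(),ctrl.state()["moment"],ctrl.state()["finger_gap"])
im,k=snap("wrist","w5"); snap("scene","s5")
for n in "rack_tab key_left key_right rack_slot0".split():
    for d in models.mark_of(n,"wrist")[:4]: print(n,np.round(d["uv"],1),round(d["p"],2))
import pickle;pickle.dump(k,open("k5.pkl","wb")); print(ctrl.state()["t"],ctrl.state()["tool_pos"],ctrl.state()["orientation"])
E
```

```text
[ 0.1 -0.9  0.4]
0.08950854322138897 [-0.2 -0.5  4.3]
[-0.6 -0.7 -4.2] [-0.00670321 -0.16702855 -0.02507266] 0.08516228884762962
rack_tab [278.1 269.5] 0.91
key_left [288.6 131.4] 0.98
key_left [194.1 270.9] 0.3
key_right [278.1 268.8] 0.59
rack_slot0 [192.1 272.6] 0.79
rack_slot0 [191.3 226.3] 0.71
rack_slot0 [183.6 119.8] 0.71
rack_slot0 [477.7 321.2] 0.35
12.0667 [0.51831849 0.18495302 0.23464323] [ 3.14133144e+00  6.02886746e-04 -1.90022288e-01]
```

View pics/w5.png

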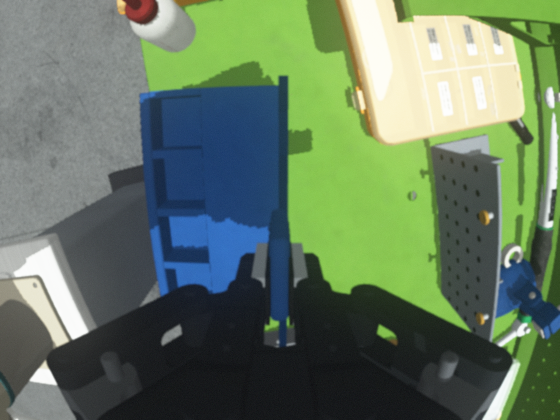

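View pics/s5.png

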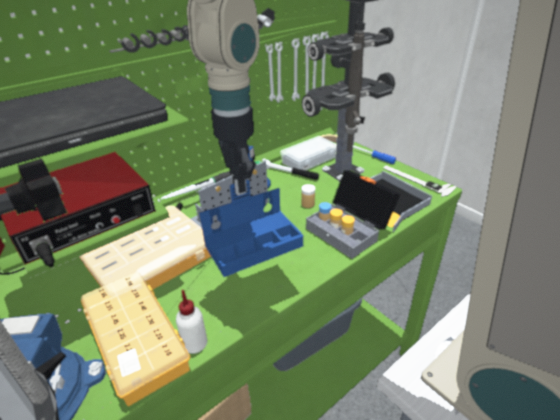

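```bash
python3 - <<'E'
from h import *
import pickle
k=pickle.load(open("k5.pkl","rb"));w='wrist'
tp=np.array([.51832,.18495]);yw=-.19
ex=np.array([np.cos(yw),np.sin(yw)]);ey=np.array([-np.sin(yw),np.cos(yw)])
for n,uv,z,l in (("keyL",(288.6,131.4),.171,(.0045,.06)),("tabtop",(280,210),.264,(0,.021)),("plate+y back",(287.5,76),.216,(.0045,.09)),
 ("s3",(183.6,119.8),.129,(-.0735,.066)),("s1",(191.3,226.3),.129,(-.0735,-.022)),("s0",(192.1,272.6),.129,(-.0735,-.066))):
    p=atz(k,uv,w,z)[:2]-tp; print(n,np.round([p@ex,p@ey],4),l)
E
```

```text
keyL [0.0059 0.0582] (0.0045, 0.06)
tabtop [0.0003 0.0354] (0, 0.021)
plate+y back [0.0041 0.0882] (0.0045, 0.09)
s3 [-0.074   0.0666] (-0.0735, 0.066)
s1 [-0.073  -0.0204] (-0.0735, -0.022)
s0 [-0.0767 -0.0639] (-0.0735, -0.066)
```

```bash
cat >> h.py <<'E'
UP=np.array([.7156,.076]);UY=.052
def up(x,y,z):
    c,s=np.cos(UY),np.sin(UY); return [UP[0]+c*x-s*y,UP[1]+s*x+c*y,z]
OU=down(np.cos(UY),np.sin(UY))
E
python3 - <<'E'
from h import *
ctrl.move_l(up(-.0645,0,.235),feed=.15,attitude=OU)
ctrl.move_l(up(-.045,0,.194),feed=.1)
print(F(),ctrl.state()["tool_pos"])
im,k=snap("wrist","w6"); snap("scene","s6")
a=cv2.imread("pics/s6.png")[120:260,170:320]
cv2.imwrite("pics/s6c.png",cv2.resize(a,None,fx=5,fy=5,interpolation=cv2.INTER_CUBIC))
E
```

```text
[-0.1 -0.3 -4.6] [0.67025606 0.07369853 0.19297312]
```

View pics/w6.png

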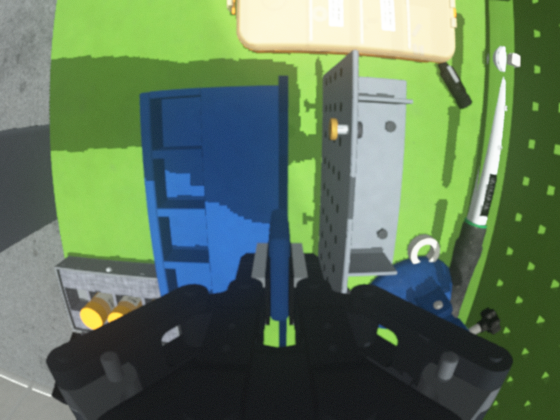

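View pics/s6c.png

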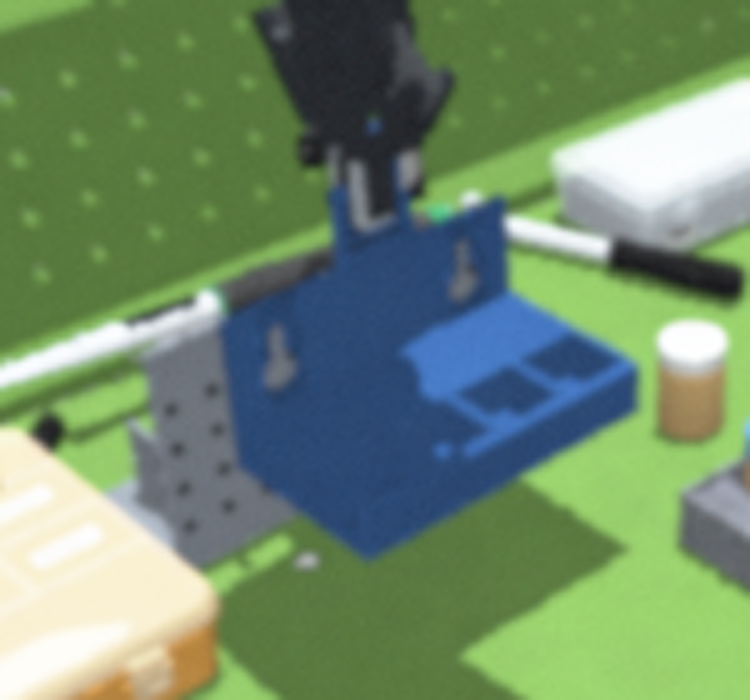

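```bash
python3 - <<'E'
from h import *
k=vision.get_calibration("wrist");w='wrist'
st=ctrl.state();tp=st["tool_pos"][:2];yw=st["orientation"][2];print(yw)
ex=np.array([np.cos(yw),np.sin(yw)]);ey=np.array([-np.sin(yw),np.cos(yw)])
for n,uv,z in (("studL",(329.5,128),.13),("plate top +y",(354.5,52),.142),("plate top -y",(346.5,285),.142),("keyL guess",(288.6,131.4),.13)):
    p=atz(k,uv,w,z)[:2]; d=p-tp;print(n,p.round(4),np.round([d@ex,d@ey],4))
E
```

```text
0.05201226094749156
studL [0.7004 0.136 ] [0.0326 0.0608]
plate top +y [0.711  0.1844] [0.0457 0.1085]
plate top -y [0.7207 0.0314] [ 0.0474 -0.0448]
keyL guess [0.6745 0.1322] [0.0066 0.0583]
```

```bash
python3 - <<'E'
from h import *
r=ctrl.move_l(up(-.012,.0015,.194),feed=.04,threshold=6);print(r,F(),ctrl.state()["tool_pos"])
if not r:
    r=ctrl.move_l(up(.006,.0015,.194),feed=.03,threshold=6);print(r,F(),ctrl.state()["tool_pos"])
p=ctrl.state()["tool_pos"];d=p[:2]-UP;print("x_up",d@[np.cos(UY),np.sin(UY)])
im,k=snap("wrist","w7"); snap("scene","s7")
a=cv2.imread("pics/s7.png")[120:260,170:320]
cv2.imwrite("pics/s7c.png",cv2.resize(a,None,fx=5,fy=5,interpolation=cv2.INTER_CUBIC))
E
```

```text
False [-0.2  0.7 -4.1] [0.70326425 0.0768881  0.19387848]
True [-0.1  0.2 -4.9] [0.70883955 0.07725175 0.1922464 ]
x_up -0.006686247943434489
```

View pics/s7c.png

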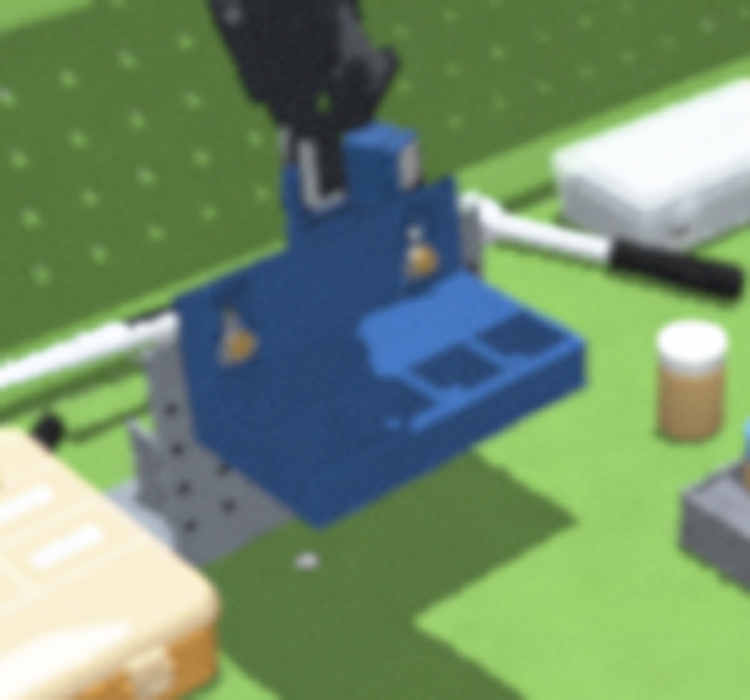

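```bash
python3 - <<'E'
from h import *
r=ctrl.move_l(up(-.0062,.0015,.1945),feed=.03);print(F())
r=ctrl.move_l(up(-.0062,.0015,.182),feed=.03,threshold=8);print(r,F(),ctrl.state()["tool_pos"])
r=ctrl.move_l(up(-.0062,.0015,.166),feed=.03,threshold=8);print(r,F(),ctrl.state()["tool_pos"])
snap("scene","s8")
a=cv2.imread("pics/s8.png")[120:260,170:320]
cv2.imwrite("pics/s8c.png",cv2.resize(a,None,fx=5,fy=5,interpolation=cv2.INTER_CUBIC))
E
```

```text
[ 0.7  0.5 -4.7]
False [-0.2  1.  -4.3] [0.709227   0.07719157 0.18163268]
True [-1.2 -0.8  3. ] [0.70915258 0.077123   0.17036352]
```

View pics/s8c.png

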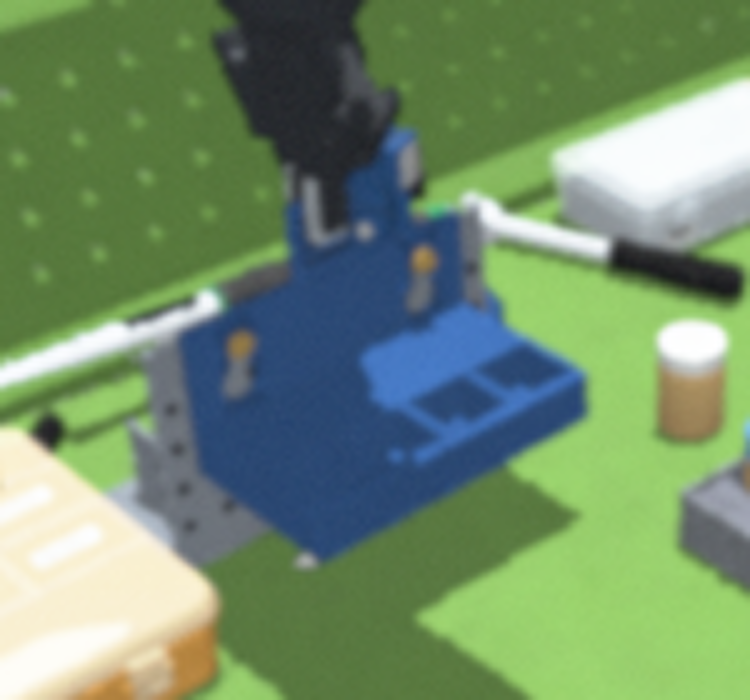

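```bash
python3 - <<'E'
from h import *
ctrl.move_gripper(0.35)
p=ctrl.state()["tool_pos"].copy(); print(F(),p)
p[2]=.26; ctrl.move_l(p,feed=.15)
print(F())
ctrl.move_ptp([.50,-.12,.30],down(0,1))
im,k=snap("wrist","w9");snap("scene","s9");snap("top","t9")
for n in "vial_a_mid vial_b_mid case lid_hinge lid_edge bay jar".split():
    for d in models.mark_of(n,"wrist")[:5]: print(n,np.round(d["uv"],1),round(d["p"],2))
import pickle;pickle.dump(k,open("k9.pkl","wb")); print(ctrl.state()["t"])
E
```

```text
[0.1 0.4 0.5] [0.70666014 0.07707141 0.1670641 ]
[-0.5 -0.3  0.6]
vial_a_mid [307.  195.1] 0.76
vial_b_mid [463.6 328.8] 0.69
vial_b_mid [306.3 132.7] 0.65
vial_b_mid [263.9 149.5] 0.64
case [300.5 144.2] 0.81
lid_hinge [265.6 151.2] 0.88
lid_hinge [554.8 137.6] 0.71
lid_hinge [370.4 272.3] 0.56
lid_hinge [456.5 263.3] 0.22
lid_edge [193.6 162.9] 0.82
lid_edge [299.9 145.4] 0.19
bay [138.3 166.7] 0.78
jar [282.4 254.2] 0.73
20.1417
```

View pics/w9.png

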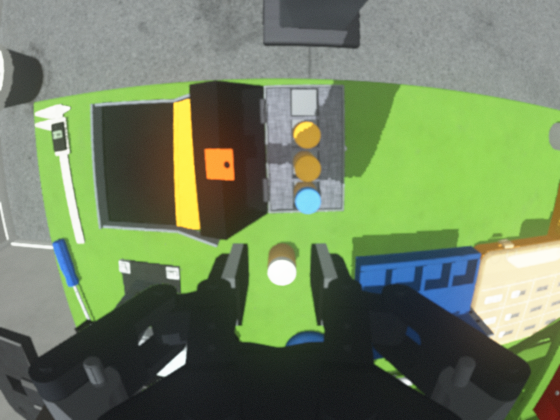

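View pics/s9.png

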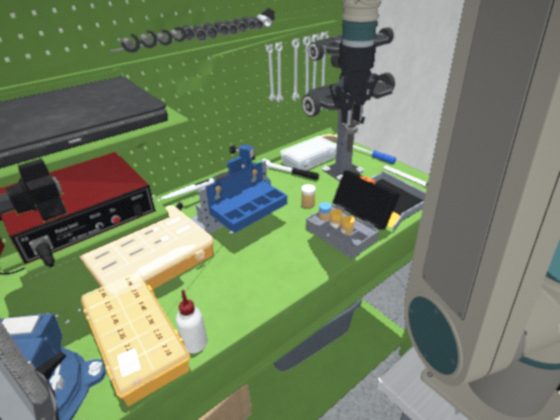

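```bash
python3 - <<'E'
from h import *
import pickle
k=pickle.load(open("k9.pkl","rb"));w='wrist'
im=cv2.imread("pics/w9.png")
hsv=cv2.cvtColor(im,cv2.COLOR_BGR2HSV)
cv2.imwrite("pics/w9c.png",cv2.resize(im[70:300,170:400],None,fx=3,fy=3,interpolation=cv2.INTER_CUBIC))
for n,lo,hi in (("blue",(95,100,120),(110,255,255)),("yel",(12,120,120),(28,255,255))):
    m=cv2.inRange(hsv,np.array(lo),np.array(hi)); m[:, :285]=0;m[:,330:]=0;m[:110]=0;m[230:]=0
    nn,_,st,ce=cv2.connectedComponentsWithStats(m)
    for s,c in zip(st[1:],ce[1:]):
        if s[4]>60: print(n,s,c,atz(k,c,w,.064).round(4))
for uv,z,n in (((304,102),.034,"empty"),((300.5,144.2),0,"case"),((265.6,151.2),.037,"hinge"),((343,86),.036,"front near corner"),((343,211),.036,"front far corner"),((138.3,166.7),0,"bay")):
    print(n,atz(k,uv,w,z).round(4))
E
```

```text
blue [295 188  26  26 528] [307.40530303 200.1344697 ] [ 0.5348 -0.085   0.064 ]
yel [293 121  28  28 578] [306.39965398 134.42041522] [ 0.4559 -0.0875  0.064 ]
yel [294 153  27  30 608] [306.67434211 167.08552632] [ 0.4944 -0.0867  0.064 ]
empty [ 0.4171 -0.0883  0.034 ]
case [ 0.4735 -0.09    0.    ]
hinge [ 0.4788 -0.136   0.037 ]
front near corner [ 0.3955 -0.0397  0.036 ]
front far corner [ 0.5574 -0.0347  0.036 ]
bay [ 0.501  -0.3253  0.    ]
```

View pics/w9c.png

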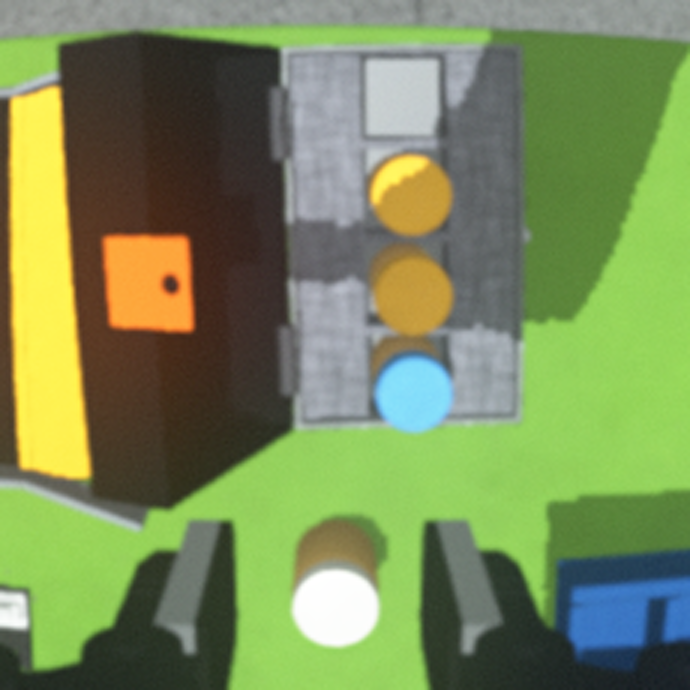

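```bash
python3 - <<'E'
from h import *
ctrl.move_ptp(up(-.06,-.02,.35),OU)
im,k=snap("wrist","w10")
obs=[]
for n in "rack_tab key_left key_right rack_slot0 stud_left stud_right".split():
    for d in models.mark_of(n,"wrist")[:4]: print(n,np.round(d["uv"],1),round(d["p"],2), atz(k,d["uv"],"wrist",{"r":.064,"k":.106,"s":.13}[n[0]] if n!="rack_tab" else .176).round(4))
for y in(-.066,-.022,.022,.066): print(project(k,up(-.079,y,.064),"wrist").round(1), np.round(up(-.079,y,.064),4))
cv2.imwrite("pics/w10c.png",cv2.resize(im[30:300,150:400],None,fx=2.5,fy=2.2,interpolation=cv2.INTER_CUBIC))
import pickle;pickle.dump(k,open("k10.pkl","wb"))
E
```

```text
rack_tab [334.5 166.3] 0.7 [0.711  0.0734 0.176 ]
rack_tab [318.3 102.5] 0.56 [0.6905 0.1351 0.176 ]
key_left [327.4 105.8] 0.92 [0.7098 0.1348 0.106 ]
key_left [260.  131.9] 0.53 [0.6321 0.099  0.106 ]
key_right [324.1 205.3] 0.94 [0.7151 0.0129 0.106 ]
key_right [151.4 243.5] 0.61 [ 0.4885 -0.053   0.106 ]
key_right [199.  250.8] 0.3 [ 0.5563 -0.0582  0.106 ]
rack_slot0 [264.2 196.5] 0.84 [0.6389 0.0092 0.064 ]
rack_slot0 [263.4 135.2] 0.81 [0.6344 0.0923 0.064 ]
rack_slot0 [264.2 164.9] 0.76 [0.6371 0.0527 0.064 ]
rack_slot0 [263.4 100.2] 0.65 [0.6323 0.1384 0.064 ]
stud_left [320.8 102.3] 0.84 [0.6987 0.1373 0.13  ]
stud_left [263.5 197.1] 0.61 [0.6404 0.0259 0.13  ]
stud_right [321.2 208.9] 0.8 [0.7082 0.0151 0.13  ]
[265.  198.8] [0.6401 0.006  0.064 ]
[264.6 167. ] [0.6379 0.0499 0.064 ]
[264.4 134. ] [0.6356 0.0939 0.064 ]
[264.2 100.7] [0.6333 0.1378 0.064 ]
```

View pics/w10c.png

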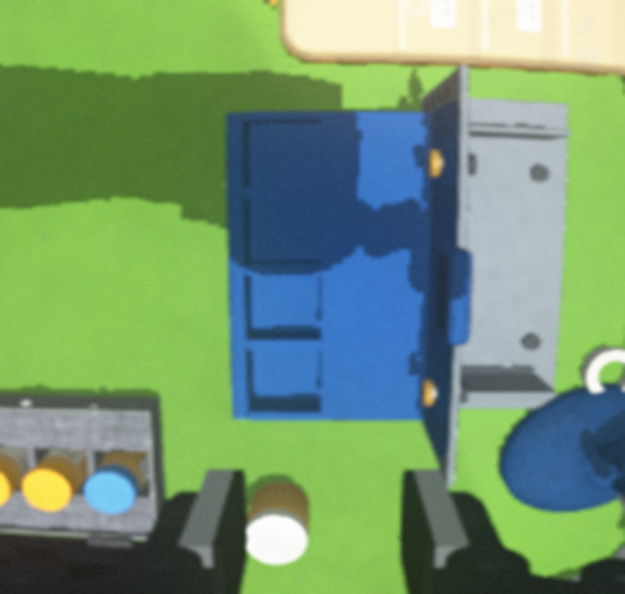

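```bash
cat >> h.py <<'E'
def caps(name):
    ctrl.move_ptp([.50,-.12,.30],down(-.03,1))
    im,k=snap("wrist",name); hsv=cv2.cvtColor(im,cv2.COLOR_BGR2HSV); out=[]
    for n,lo,hi in (("blue",(95,100,120),(110,255,255)),("yel",(12,120,110),(28,255,255))):
        m=cv2.inRange(hsv,np.array(lo),np.array(hi))
        nn,_,st,ce=cv2.connectedComponentsWithStats(m)
        for s,c in zip(st[1:],ce[1:]):
            if 350<s[4]<900 and 20<s[2]<36 and 20<s[3]<36: out.append((n,s[:4].tolist(),atz(k,(s[0]+s[2]/2-.5,s[1]+s[3]/2-.5),'wrist',.064).round(4)))
    return out
def pick(xy,row=.031):
    o=down(-np.sin(row),np.cos(row))
    ctrl.move_gripper(.58,25)
    ctrl.move_ptp([*xy,.13],o)
    print("desc",ctrl.move_l([*xy,.036],feed=.08,threshold=6),F())
    ctrl.move_gripper(0,25); print("gap",round(ctrl.state()["finger_gap"],3),F())
    ctrl.move_l([*xy,.20],feed=.15); print("lift",round(ctrl.state()["finger_gap"],3),F())
def place(y):
    t=up(-.0795,y+.0008,.2)
    ctrl.move_ptp(t,OU)
    t[2]=.125; ctrl.move_l(t,feed=.12)
    t[2]=.092; print("touch",ctrl.move_l(t,feed=.03,threshold=2.5),F(),ctrl.state()["tool_pos"].round(4))
E
python3 - <<'E'
from h import *
c=caps("w11");print(c)
b=[x for x in c if x[0]=="blue" and x[2][1]<-.03]
pick(b[0][2][:2]); print(ctrl.state()["t"])
snap("scene","s11");snap("wrist","w12")
E
```

```text
[('blue', [294, 188, 26, 26], array([ 0.5349, -0.0852,  0.064 ])), ('yel', [294, 122, 28, 27], array([ 0.4561, -0.0877,  0.064 ])), ('yel', [206, 146, 29, 33], array([ 0.4905, -0.1898,  0.064 ])), ('yel', [295, 153, 26, 31], array([ 0.4951, -0.086 ,  0.064 ]))]
desc False [-0.1 -0.4  0.3]
gap 0.361 [-0.2  0.3  2.4]
lift 0.36 [-0.2 -0.2 -1.3]
27.7583
```

View pics/w12.png

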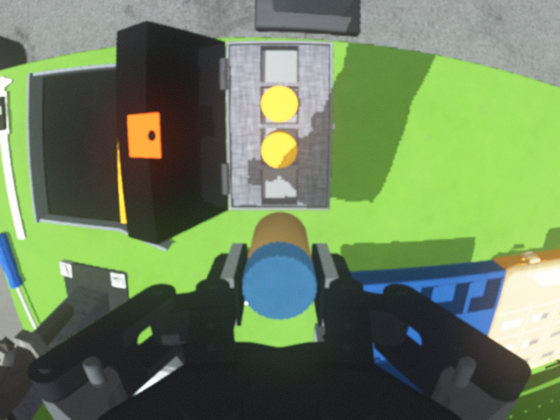

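View pics/s11.png

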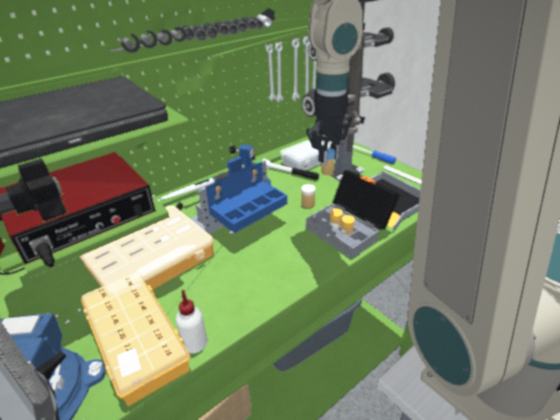

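```bash
python3 - <<'E'
from h import *
place(.066)
snap("scene","s13");snap("wrist","w13")
a=cv2.imread("pics/s13.png")[110:260,170:330]
cv2.imwrite("pics/s13c.png",cv2.resize(a,None,fx=4,fy=4,interpolation=cv2.INTER_CUBIC))
E
```

```text
touch True [-0.   0.9  2.2] [0.6322 0.1385 0.0941]
```

View pics/s13c.png

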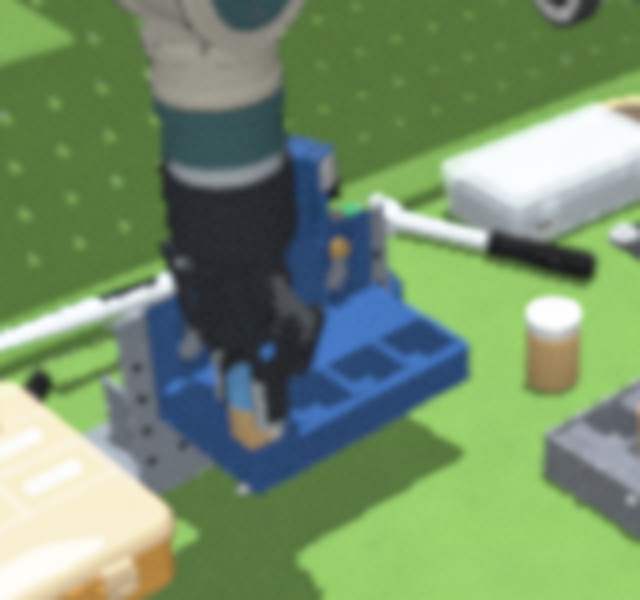

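View pics/w13.png

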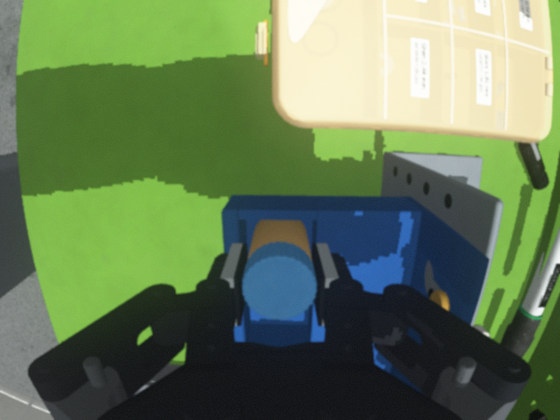

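```bash
cat >> h.py <<'E'
def release():
    ctrl.move_gripper(.55)
    p=ctrl.state()["tool_pos"].copy(); p[2]=.2; ctrl.move_l(p,feed=.12); print(F())
E
python3 - <<'E'
from h import *
release()
c=caps("w14");print(c)
snap("scene","s14")
y=sorted([x for x in c if x[2][1]>-.15 and x[2][1]<-.03],key=lambda x:-x[2][0]); print(y[0])
pick(y[0][2][:2])
place(.022)
snap("scene","s15")
a=cv2.imread("pics/s15.png")[110:260,170:330]
cv2.imwrite("pics/s15c.png",cv2.resize(a,None,fx=4,fy=4,interpolation=cv2.INTER_CUBIC)); print(ctrl.state()["t"])
E
```

```text
[ 0.2  0.9 -0.4]
[('yel', [294, 122, 28, 28], array([ 0.456 , -0.0874,  0.064 ])), ('yel', [205, 146, 29, 34], array([ 0.4904, -0.1906,  0.064 ])), ('yel', [294, 153, 27, 29], array([ 0.4932, -0.0864,  0.064 ]))]
('yel', [294, 153, 27, 29], array([ 0.4932, -0.0864,  0.064 ]))
desc False [-0.2 -0.3 -0.2]
gap 0.358 [-0.1  0.2  3.4]
lift 0.357 [ 0.  -0.4 -1. ]
touch True [-0.9 -0.3 -0.9] [0.6328 0.0945 0.0999]
41.6083
```

View pics/s15c.png

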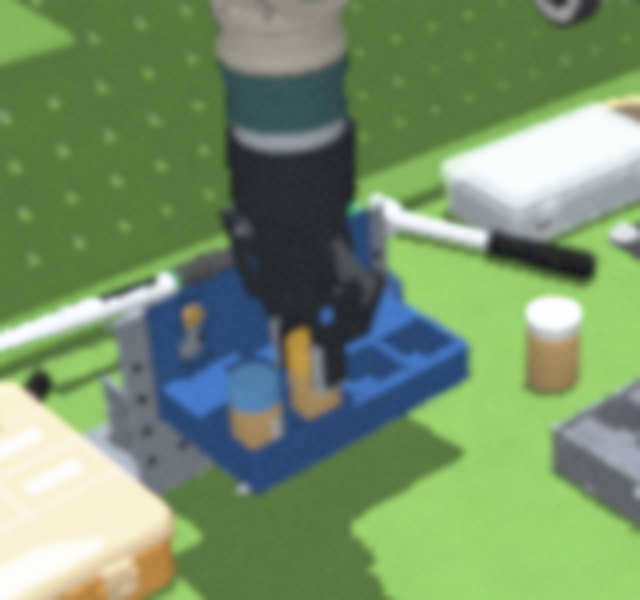

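View pics/w14.png

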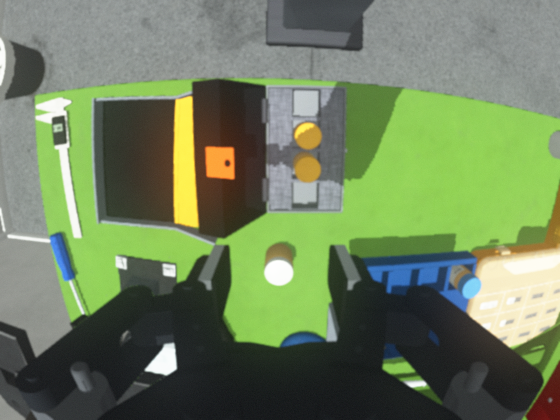

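```bash
python3 - <<'E'
from h import *
p=ctrl.state()["tool_pos"].copy(); p[2]=.091
print(ctrl.move_l(p,feed=.02,threshold=3),F(),ctrl.state()["tool_pos"].round(4))
snap("wrist","w16")
E
```

```text
True [-1.9 -0.5  0.9] [0.6323 0.0944 0.0991]
```

View pics/w16.png

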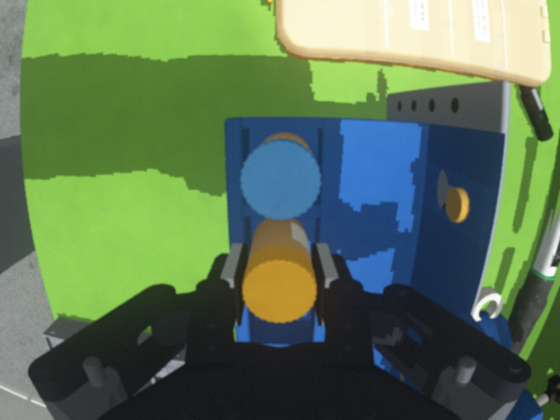

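```bash
python3 - <<'E'
from h import *
p=np.array(up(-.0815,.0228,.1015)); 
ctrl.move_l(p,feed=.02); print(F())
p[2]=.091
print(ctrl.move_l(p,feed=.02,threshold=4),F(),ctrl.state()["tool_pos"].round(4))
E
```

```text
[ 1.1  0.4 -0.8]
True [-1.2 -0.3  0.3] [0.6321 0.0944 0.0994]
```

```bash
python3 - <<'E'
from h import *
p=np.array(up(-.0805,.0228,.091)); 
print(ctrl.move_l(p,feed=.02,threshold=8),F(),ctrl.state()["tool_pos"].round(4))
snap("scene","s17");snap("wrist","w17")
a=cv2.imread("pics/s17.png")[110:260,170:330]
cv2.imwrite("pics/s17c.png",cv2.resize(a,None,fx=4,fy=4,interpolation=cv2.INTER_CUBIC)); print(ctrl.state()["t"])
E
```

```text
True [-1.8 -0.4  4. ] [0.6319 0.0945 0.0942]
42.8833
```

View pics/s17c.png

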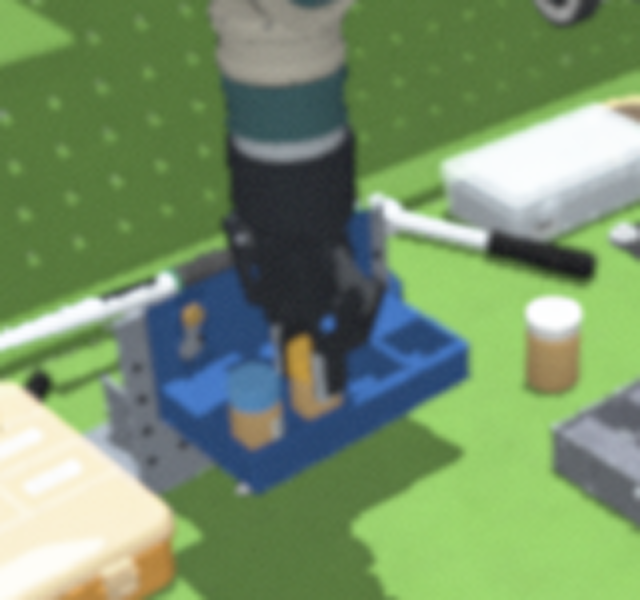

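```bash
sed -i 's/threshold=2.5)/threshold=5)/; s/up(-.0795,y/up(-.0805,y/' h.py; python3 - <<'E'
from h import *
release()
c=caps("w18");print(c)
y=[x for x in c if x[2][1]>-.15 and x[2][1]<-.03]
assert len(y)==1
pick(y[0][2][:2])
place(-.022)
print(ctrl.state()["t"])
E
```

```text
[0.1 0.1 0.3]
[('yel', [287, 123, 27, 27], array([ 0.4569, -0.0961,  0.064 ])), ('yel', [197, 148, 28, 32], array([ 0.4917, -0.201 ,  0.064 ])), ('yel', [424, 269, 32, 30], array([0.6537, 0.1199, 0.064 ]))]
desc False [-0.2 -0.6  0.5]
gap 0.363 [ 0.1 -0.2  2.7]
lift 0.357 [-1.5 -0.1 -0.7]
touch True [-0.8 -0.   5.1] [0.6353 0.0506 0.0941]
53.1583
```

View pics/w18.png

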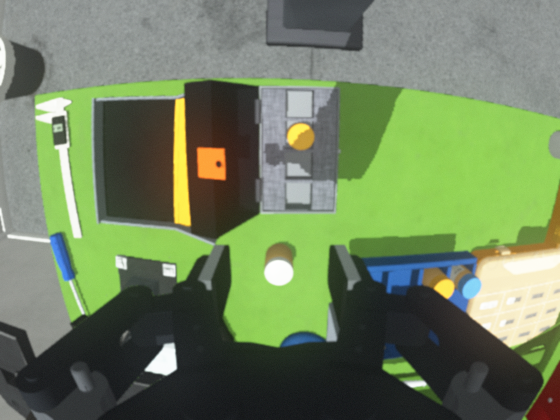

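```bash
python3 - <<'E'
from h import *
release()
ctrl.move_ptp([.52,-.20,.36],down(-.03,1))
im,k=snap("wrist","w19");snap("scene","s19")
for n in "case lid_hinge lid_edge bay jar".split():
    for d in models.mark_of(n,"wrist")[:3]: print(n,np.round(d["uv"],1),round(d["p"],2))
import pickle;pickle.dump(k,open("k19.pkl","wb"))
cv2.imwrite("pics/w19c.png",cv2.resize(im[60:310,60:410],None,fx=2.28,fy=2.28,interpolation=cv2.INTER_CUBIC))
print(ctrl.state()["t"])
E
```

```text
[ 0.8 -0.2  0.4]
case [347.7 134.8] 0.56
lid_hinge [314.9 133.9] 0.76
lid_edge [265.8 137.9] 0.73
lid_edge [415.3 302.6] 0.29
bay [197.1 141.1] 0.69
jar [329.4 229.5] 0.95
jar [415.8 304.4] 0.35
56.6083
```

View pics/w19c.png

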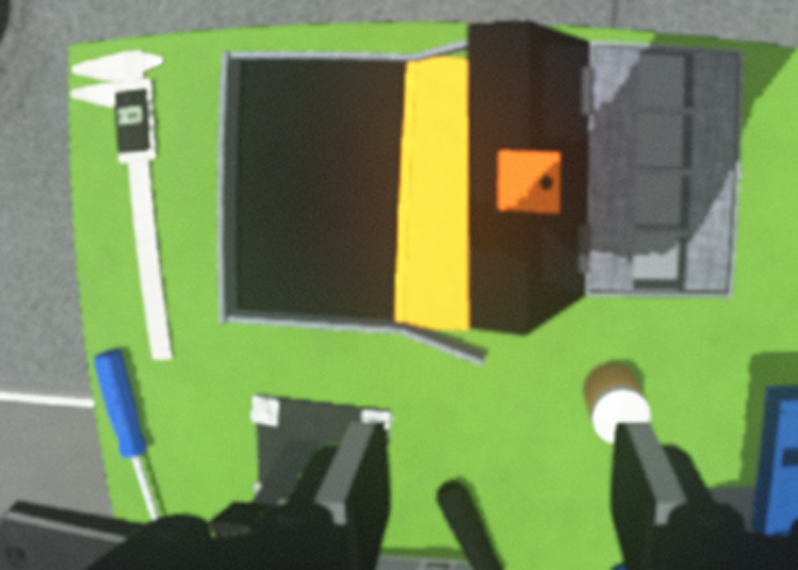

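View pics/s19.png

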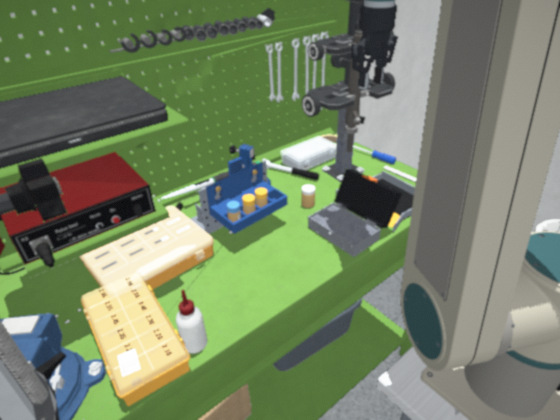

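```bash
python3 - <<'E'
from h import *
import pickle
k=pickle.load(open("k19.pkl","rb"));w='wrist'
g=lambda c,z: atz(k,(c[0]/2.28+60-.3,c[1]/2.28+60-.3),w,z).round(4)
for n,c,z in (("front near",(742,53),.036),("front far",(731,295),.036),("hinge near",(590,43),.036),("hinge far",(587,294),.036),
 ("lip in near",(407,58),.007),("lip in far",(396,323),.007),("bay rear near(outer top)",(222,55),.03),("bay rear far",(220,320),.03),("side end near",(407,57),.027),("side end far",(396,326),.027),("bay rear inner near",(238,60),.027),("bay rear inner far",(236,318),.027),
 ("wing far tip",(484,358),.02),("wing near tip",(468,43),.02)):
    print(n,g(c,z))
for n,uv,z in (("case",(347.7,134.8),0),("hinge",(314.9,133.9),.037),("bay",(197.1,141.1),0),("edge",(265.8,137.9),.126),("jar",(329.4,229.5),0)): print(n,atz(k,uv,w,z).round(4))
E
```

```text
front near [ 0.397 -0.048  0.036]
front far [ 0.5566 -0.0439  0.036 ]
hinge near [ 0.3989 -0.1468  0.036 ]
hinge far [ 0.5593 -0.1415  0.036 ]
lip in near [ 0.4092 -0.2634  0.007 ]
lip in far [ 0.5906 -0.2695  0.007 ]
bay rear near(outer top) [ 0.4053 -0.3842  0.03  ]
bay rear far [ 0.5854 -0.3911  0.03  ]
side end near [ 0.4102 -0.2609  0.027 ]
side end far [ 0.587  -0.2667  0.027 ]
bay rear inner near [ 0.409  -0.3738  0.027 ]
bay rear inner far [ 0.5845 -0.38    0.027 ]
wing far tip [ 0.61   -0.2074  0.02  ]
wing near tip [ 0.4001 -0.2229  0.02  ]
case [ 0.4798 -0.0932  0.    ]
hinge [ 0.4788 -0.149   0.037 ]
bay [ 0.4958 -0.3284  0.    ]
edge [ 0.4801 -0.2154  0.126 ]
jar [ 0.6364 -0.112   0.    ]
```

```bash
cat >> h.py <<'E'
def lidpt(a,h,th): return np.array([-a*np.cos(th)+h*np.sin(th), a*np.sin(th)+h*np.cos(th)])
def fing(th,half=.012):
    z=lidpt(.06,.035,th)[1]+.0
    pts=[lidpt(a,.035,th) for a in np.linspace(0,.0915,60)]+[lidpt(.0915+(.1-.0915)*s,.035*(1-s),th) for s in np.linspace(0,1,10)]
    x=max(p[0] for p in pts if p[1]>=z-1e-9)
    return x+half, z+.037
def cw(c,phi,x,y,z): # case local -> world
    return [c[0]+np.sin(phi)*x+np.cos(phi)*y, c[1]-np.cos(phi)*x+np.sin(phi)*y, z]
E
python3 - <<'E'
from h import *
c=(.478,-.0945);phi=.029;Y=.03
o=down(-phi,1)
ctrl.move_gripper(0,30)
x,z=fing(2.0); 
ctrl.move_ptp(cw(c,phi,.05+x+.02,Y,.17),o)
ctrl.move_l(cw(c,phi,.05+x+.02,Y,z),feed=.1,threshold=5)
for th in np.arange(1.95,.59,-.15):
    x,z=fing(th)
    r=ctrl.move_l(cw(c,phi,.05+x,Y,z),feed=.08,threshold=12); print(round(th,2),np.round([x,z],3),r,F())
    if r: break
snap("scene","s20");print(ctrl.state()["t"])
E
```

```text
1.95 [0.078 0.08 ] True [ 0.6 -2.2  2.5]
59.3917
```

View pics/s20.png

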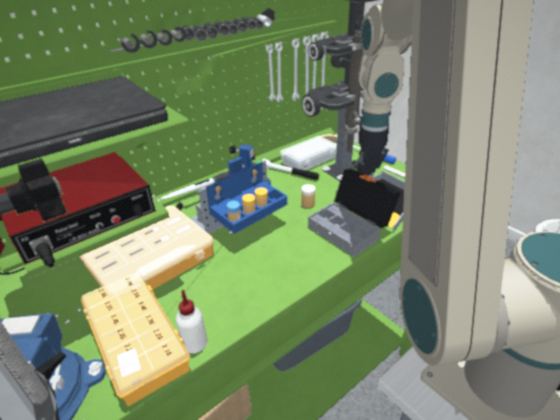

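```bash
python3 - <<'E'
from h import *
print(ctrl.state()["tool_pos"],F())
c=(.478,-.0945);phi=.029;Y=.03
for th in np.arange(1.95,.59,-.15):
    x,z=fing(th)
    r=ctrl.move_l(cw(c,phi,.05+x,Y,z),feed=.04,threshold=15); print(round(th,2),np.round(cw(c,phi,.05+x,Y,z),3),r,F(),ctrl.state()["tool_pos"].round(3))
    if r: break
snap("scene","s21");print(ctrl.state()["t"])
E
```

```text
[ 0.51322521 -0.22521361  0.08184574] [-0.  -3.2  2.6]
1.95 [ 0.512 -0.222  0.08 ] False [-3.6 -6.9  7.4] [ 0.513 -0.225  0.082]
1.8 [ 0.511 -0.21   0.087] False [-2.6 -7.3  9.3] [ 0.513 -0.213  0.09 ]
1.65 [ 0.511 -0.198  0.094] False [-2.7 -5.4 10. ] [ 0.513 -0.2    0.097]
1.5 [ 0.511 -0.186  0.099] False [-0.6 -2.5  6.4] [ 0.512 -0.187  0.101]
1.35 [ 0.51  -0.176  0.103] False [-0.1 -0.5  0.6] [ 0.509 -0.175  0.102]
1.2 [ 0.51  -0.166  0.106] False [ 0.3  0.8 -0.4] [ 0.51  -0.166  0.106]
1.05 [ 0.51  -0.156  0.106] False [-0.3 -0.4 -0.7] [ 0.51  -0.156  0.106]
0.9 [ 0.509 -0.145  0.106] False [-0.8  0.1 -0.3] [ 0.509 -0.145  0.106]
0.75 [ 0.509 -0.135  0.104] False [ 0.3  0.3 -0.8] [ 0.509 -0.135  0.103]
0.6 [ 0.509 -0.125  0.1  ] False [0.6 0.  0.5] [ 0.509 -0.125  0.1  ]
63.6167
```

View pics/s21.png

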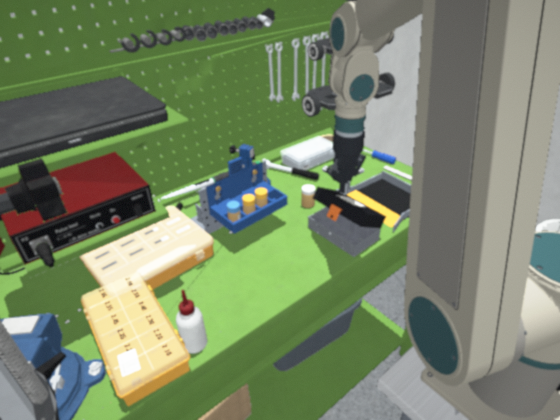

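```bash
python3 - <<'E'
from h import *
p=ctrl.state()["tool_pos"].copy();p[2]=.2;ctrl.move_l(p,feed=.15)
ctrl.move_ptp([.52,-.16,.33],down(-.03,1))
ctrl.dwell(1.5)
im,k=snap("wrist","w22");snap("scene","s22")
for n in "case lid_hinge lid_edge bay".split():
    for d in models.mark_of(n,"wrist")[:2]: print(n,np.round(d["uv"],1),round(d["p"],2))
import pickle;pickle.dump(k,open("k22.pkl","wb"))
cv2.imwrite("pics/w22c.png",cv2.resize(im[50:300,100:400],None,fx=2.4,fy=2.4,interpolation=cv2.INTER_CUBIC))
cv2.imwrite("pics/s22c.png",cv2.resize(cv2.imread("pics/s22.png")[150:270,280:440],None,fx=4,fy=4,interpolation=cv2.INTER_CUBIC))
print(ctrl.state()["t"])
E
```

```text
case [326.  131.4] 0.91
case [388.9 251.4] 0.48
lid_hinge [290.2 133.2] 0.71
lid_edge [366.8 136.6] 0.59
bay [170.4 142.4] 0.73
66.8333
```

View pics/w22c.png

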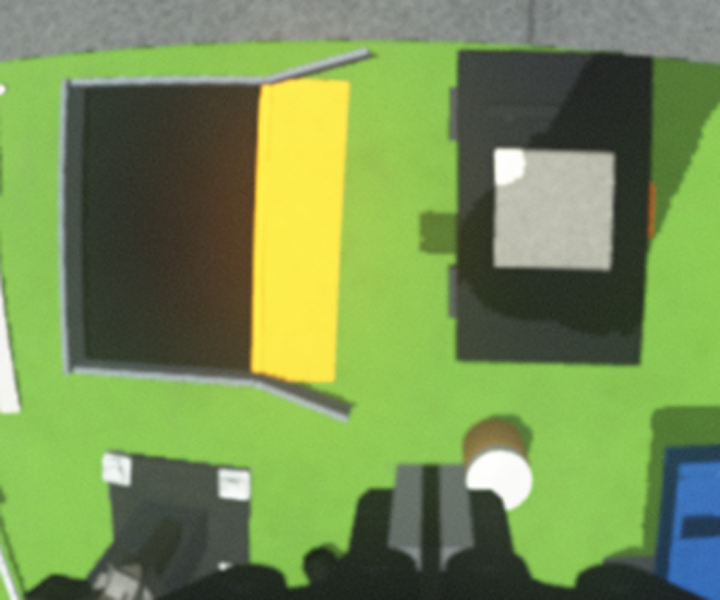

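View pics/s22c.png

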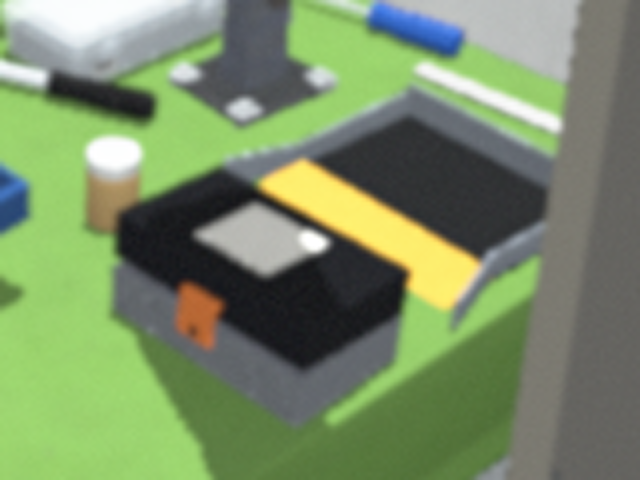

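```bash
python3 - <<'E'
from h import *
import pickle
k=pickle.load(open("k22.pkl","rb"));w='wrist'
g=lambda c,z: atz(k,(c[0]/2.4+100-.3,c[1]/2.4+50-.3),w,z).round(4)
for n,c,z in (("front near",(652,57),.08),("front far",(640,363),.08),("rear near",(458,50),.072),("rear far",(457,361),.072),
 ("lip in near",(262,84),.007),("lip in far",(251,371),.007),("ramp out near",(350,82),.0),("ramp out far",(334,382),.0),("rear in near",(83,85),.027),("rear in far",(81,366),.027),
 ("rear out near",(68,80),.03),("rear out far",(66,374),.03),("wing near tip",(370,52),.02),("wing far tip",(348,416),.02)):
    print(n,g(c,z))
for n,uv,z in (("case",(326,131.4),0),("hinge",(290.2,133.2),.037),("bay",(170.4,142.4),0),("edge",(366.8,136.6),.08)): print(n,atz(k,uv,w,z).round(4))
E
```

```text
front near [ 0.3957 -0.0509  0.08  ]
front far [ 0.5565 -0.0464  0.08  ]
rear near [ 0.3981 -0.1491  0.072 ]
rear far [ 0.5605 -0.1442  0.072 ]
lip in near [ 0.4108 -0.2627  0.007 ]
lip in far [ 0.5885 -0.2708  0.007 ]
ramp out near [ 0.4095 -0.2106  0.    ]
ramp out far [ 0.5962 -0.2186  0.    ]
rear in near [ 0.4075 -0.3707  0.027 ]
rear in far [ 0.5826 -0.3798  0.027 ]
rear out near [ 0.404  -0.3796  0.03  ]
rear out far [ 0.5873 -0.3899  0.03  ]
wing near tip [ 0.3936 -0.1976  0.02  ]
wing far tip [ 0.6117 -0.2076  0.02  ]
case [ 0.4752 -0.0926  0.    ]
hinge [ 0.4777 -0.1459  0.037 ]
bay [ 0.4952 -0.3236  0.    ]
edge [ 0.4745 -0.0529  0.08  ]
```

```bash
python3 - <<'E'
from h import *
c=(.4777,-.0975);phi=.029;o=down(-phi,1)
ctrl.move_ptp(cw(c,phi,-.038,0,.12),o)
r=ctrl.move_l(cw(c,phi,-.038,0,.078),feed=.04,threshold=30);print(r,F(),ctrl.state()["tool_pos"].round(4))
z=.078
while not r and z>.060:
    z-=.003
    r=ctrl.move_l(cw(c,phi,-.038,0,z),feed=.02,threshold=25);f=F();print(round(z,3),r,f,ctrl.state()["tool_pos"].round(4))
    if f[2]>30: break
p=ctrl.state()["tool_pos"].copy();p[2]=.14;ctrl.move_l(p,feed=.1)
snap("scene","s23")
cv2.imwrite("pics/s23c.png",cv2.resize(cv2.imread("pics/s23.png")[150:270,280:440],None,fx=4,fy=4,interpolation=cv2.INTER_CUBIC))
E
```

```text
False [-3.   1.3  6. ] [ 0.4761 -0.0589  0.0785]
0.075 False [-0.4  0.1  0.3] [ 0.4768 -0.0596  0.075 ]
0.072 False [ 0.2 -0.1  1.1] [ 0.4767 -0.0596  0.0718]
0.069 True [-3.1 -0.6  9.1] [ 0.4767 -0.0597  0.0719]
```

View pics/s23c.png

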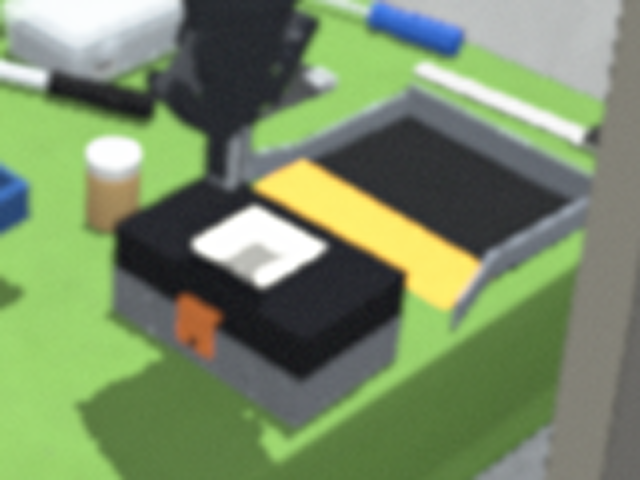

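```bash
python3 - <<'E'
from h import *
c=(.4777,-.0975);phi=.029
y0=-.0915
ctrl.move_ptp([.362,y0,.14],down(-.029,1))
ctrl.move_l([.362,y0,.025],feed=.12)
r=ctrl.move_l([.388,y0,.025],feed=.03,threshold=2.5);print(r,F(),ctrl.state()["tool_pos"].round(4))
x0=ctrl.state()["tool_pos"][0]
n=6
for i in range(1,n+1):
    a=.029-.074*i/n
    ctrl.move_l([x0+.0296*i/n,y0,.025],feed=.04,attitude=down(-a,1)); print(F())
p=ctrl.state()["tool_pos"].copy();p[0]-=.02;ctrl.move_l(p,feed=.1);p[2]=.14;ctrl.move_l(p,feed=.15)
ctrl.move_ptp([.52,-.16,.33],down(.045,1))
im,k=snap("wrist","w24")
import pickle;pickle.dump(k,open("k24.pkl","wb"))
cv2.imwrite("pics/w24c.png",cv2.resize(im[50:300,100:400],None,fx=2.4,fy=2.4,interpolation=cv2.INTER_CUBIC))
print(ctrl.state()["t"])
E
```

```text
True [ 0.1  0.2 -0.2] [ 0.3816 -0.0915  0.0248]
[-5.   0.8  1.6]
[-4.1  0.9 -0.9]
[-4.1  0.  -1.1]
[-3.9  0.3 -1.9]
[-3.6  1.5 -1.5]
[-3.5  0.6 -0.4]
76.925
```

View pics/w24c.png

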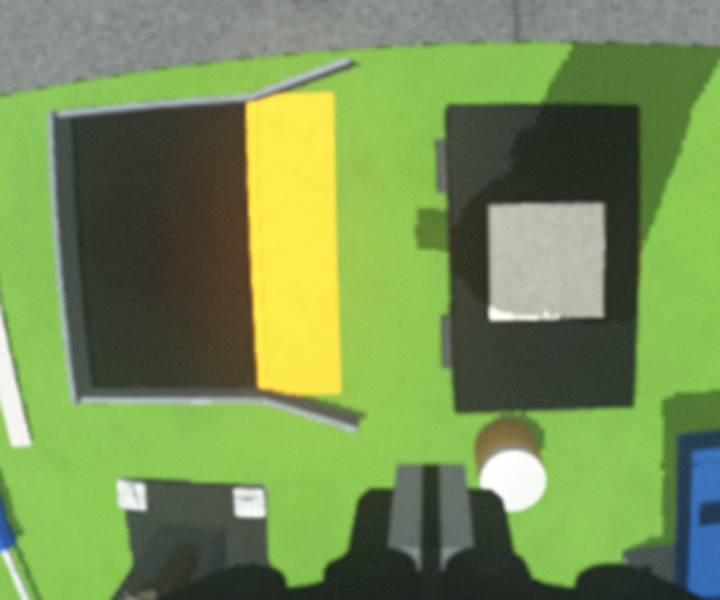

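```bash
python3 - <<'E'
from h import *
import pickle
k=pickle.load(open("k24.pkl","rb"));w='wrist'
g=lambda c,z: atz(k,(c[0]/2.4+100-.3,c[1]/2.4+50-.3),w,z)
fn,ff,rn,rf=g((640,106),.072),g((634,406),.072),g((447,105),.072),g((457,411),.072)
print(fn,ff,rn,rf,(fn+ff+rn+rf)/4)
a=lambda p,q:np.arctan2((q-p)[1],(q-p)[0])
print("angles",a(fn,ff),a(rn,rf))
l1,l2=g((246,103),.007),g((256,389),.007);r1,r2=g((333,92),0),g((342,393),0);b1,b2=g((73,118),.027),g((92,390),.027)
for p,q in((l1,l2),(r1,r2),(b1,b2)): print(p.round(4),q.round(4),((p+q)/2).round(4),a(p,q))
print("wing tips",g((350,62),.02),g((356,428),.02), "jar",g((513,480),.058))
E
```

```text
[ 0.42734403 -0.0464565   0.072     ] [ 0.58896282 -0.04948979  0.072     ] [ 0.42549364 -0.14587325  0.072     ] [ 0.58675872 -0.14728953  0.072     ] [ 0.5071398  -0.09727727  0.072     ]
angles -0.0187659634278252 -0.008782030647284488
[ 0.4118 -0.2631  0.007 ] [ 0.5889 -0.2719  0.007 ] [ 0.5003 -0.2675  0.007 ] -0.049659633602873156
[ 0.4092 -0.2114  0.    ] [ 0.596  -0.2181  0.    ] [ 0.5026 -0.2147  0.    ] -0.036071767070157024
[ 0.4092 -0.3678  0.027 ] [ 0.5791 -0.3763  0.027 ] [ 0.4942 -0.3721  0.027 ] -0.04984625162189423
wing tips [ 0.3941019  -0.19841417  0.02      ] [ 0.61277718 -0.20860378  0.02      ] jar [ 0.63535426 -0.11605717  0.058     ]
```

```bash
cat >> h.py <<'E'
def pushori(phi,t=.35):
    f=np.array([np.sin(phi),-np.cos(phi),0]);u=np.array([0,0,1.])
    return Rot.from_matrix(np.c_[[np.cos(phi),np.sin(phi),0],f*np.cos(t)+u*np.sin(t),f*np.sin(t)-u*np.cos(t)]).as_euler('xyz')
E
python3 - <<'E'
from h import *
c=(.5071,-.0973);phi=-.014
ctrl.move_gripper(.75,30)
o=pushori(phi)
ctrl.move_ptp(cw(c,phi,-.09,0,.16),o)
ctrl.move_l(cw(c,phi,-.09,0,.010),feed=.12)
r=ctrl.move_l(cw(c,phi,-.045,0,.010),feed=.03,threshold=2.5);p=ctrl.state()["tool_pos"];print(r,F(),p.round(4))
off=(p[:2]-np.array(c))@np.array([np.sin(phi),-np.cos(phi)]);print("offset",off)
np.save("off.npy",off)
# push 45 mm while turning to -.045
B=np.array([.4975,-.327]);pb=-.045
n=5
for i in range(1,n+1):
    y=c[1]-.045*i/n; x=B[0]-pb*(y-B[1]); ph=phi+(pb-phi)*i/n
    cc=(c[0]+(x-c[0])*i/n,y)
    r=ctrl.move_l(cw(cc,ph,off,0,.010),feed=.04,attitude=pushori(ph),threshold=20);print(r,F(),ctrl.state()["tool_pos"].round(4))
im,k=snap("wrist","w25");snap("scene","s25")
import pickle;pickle.dump(k,open("k25.pkl","wb"))
E
```

```text
True [0.  0.6 0.6] [ 0.5076 -0.0415  0.0096]
offset -0.055805548746156015
False [ 0.9  3.  -0.2] [ 0.5082 -0.05    0.0096]
False [ 1.3  1.7 -1.8] [ 0.5082 -0.0595  0.0097]
False [ 0.1  1.4 -1.4] [ 0.5084 -0.0687  0.0099]
False [ 1.5  1.9 -1.5] [ 0.5086 -0.0777  0.01  ]
False [ 0.4  2.2 -1.7] [ 0.5084 -0.0868  0.0101]
```

View pics/w25.png

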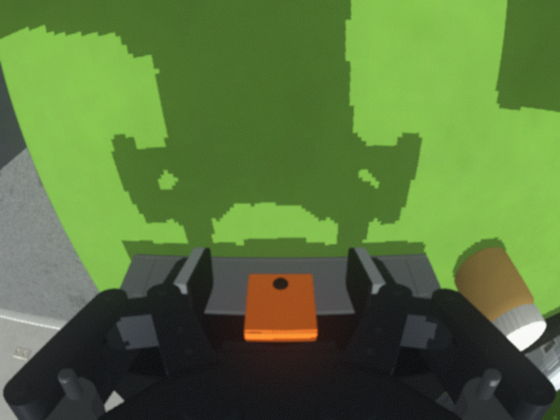

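View pics/s25.png

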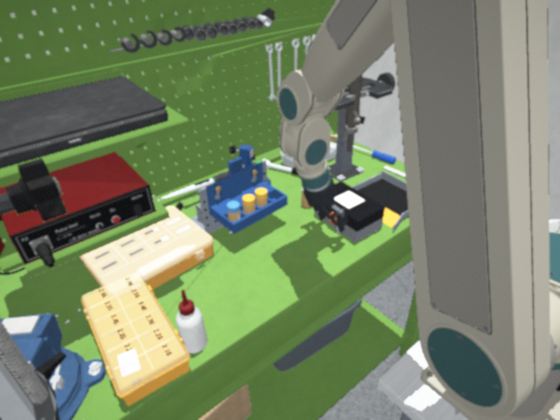

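```bash
python3 - <<'E'
from h import *
im,k=snap("top")
cv2.imwrite("pics/t26c.png",cv2.resize(im[170:300,280:460],None,fx=4,fy=4,interpolation=cv2.INTER_CUBIC))
E
```

```text
(no output)
```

View pics/t26c.png

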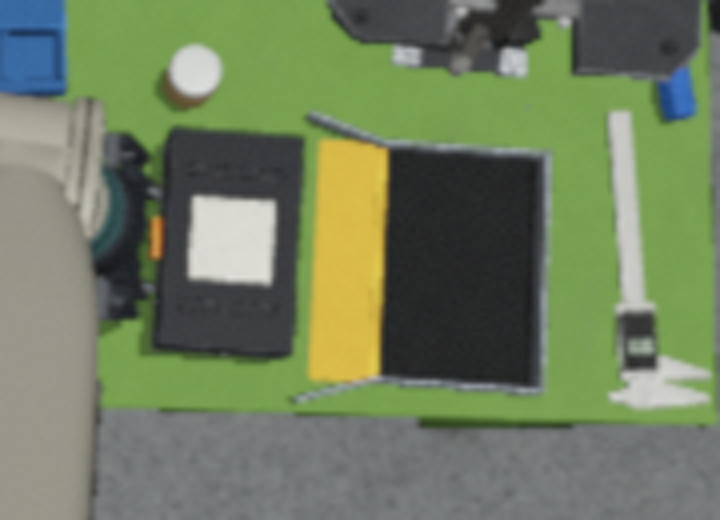

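```bash
python3 - <<'E'
from h import *
off=float(np.load("off.npy"))
B=np.array([.4975,-.327]);pb=-.045
for y in np.arange(-.157,-.271,-.015):
    x=B[0]-pb*(y-B[1])
    r=ctrl.move_l(cw((x,y),pb,off,0,.010),feed=.04,attitude=pushori(pb),threshold=25);print(round(y,3),r,F(),ctrl.state()["tool_pos"].round(4))
    if r: break
im,k=snap("wrist","w27");snap("scene","s27")
im,k=snap("top")
cv2.imwrite("pics/t27c.png",cv2.resize(im[170:300,280:460],None,fx=4,fy=4,interpolation=cv2.INTER_CUBIC))
E
```

```text
-0.157 False [ 1.   4.4 -0.1] [ 0.5077 -0.1012  0.0101]
-0.172 False [0.7 5.3 0.4] [ 0.507  -0.1161  0.01  ]
-0.187 False [ 0.7  5.3 -0.1] [ 0.5063 -0.131   0.01  ]
-0.202 False [0.6 5.4 1.2] [ 0.5056 -0.146   0.0099]
-0.217 False [0.7 4.9 0.8] [ 0.5048 -0.1612  0.0099]
-0.232 False [ 0.5  4.2 -0.3] [ 0.504  -0.1762  0.0099]
-0.247 False [0.6 5.2 0.7] [ 0.5034 -0.191   0.0098]
-0.262 False [1.5 7.9 2.7] [ 0.5028 -0.2053  0.0099]
```

View pics/t27c.png

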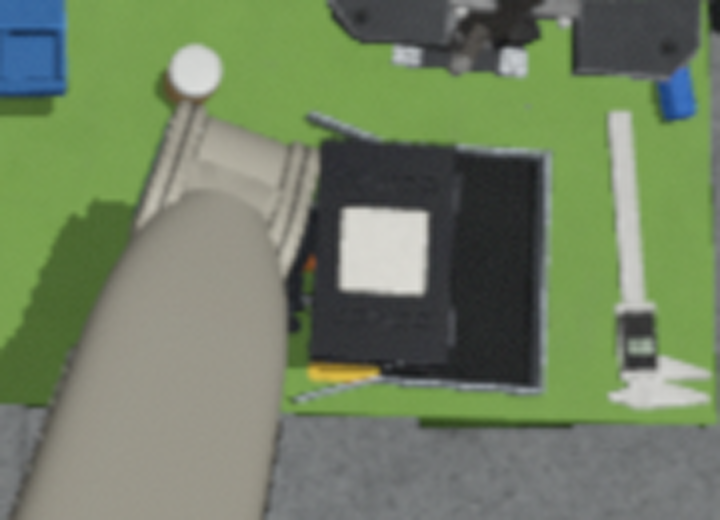

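View pics/w27.png

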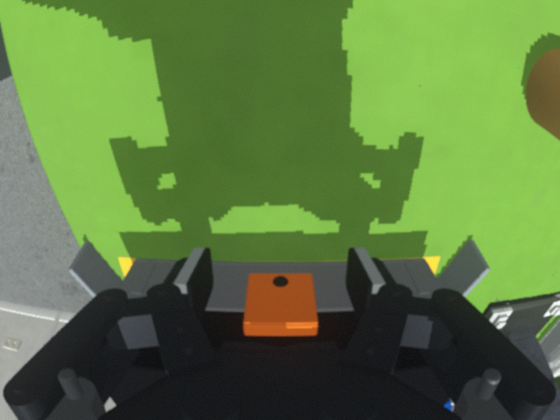

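```bash
python3 - <<'E'
from h import *
off=float(np.load("off.npy"))
B=np.array([.4975,-.327]);pb=-.045
for y in list(np.arange(-.272,-.325,-.01))+[-.327]:
    x=B[0]-pb*(y-B[1])
    r=ctrl.move_l(cw((x,y),pb,off,0,.011),feed=.03,attitude=pushori(pb),threshold=30);print(round(y,3),r,F(),ctrl.state()["tool_pos"].round(4))
    if r: break
im,k=snap("wrist","w28");snap("scene","s28")
im,k=snap("top")
cv2.imwrite("pics/t28c.png",cv2.resize(im[170:300,280:460],None,fx=4,fy=4,interpolation=cv2.INTER_CUBIC))
E
```

```text
-0.272 False [ 0.5 13.1  7.3] [ 0.5026 -0.2141  0.0112]
-0.282 False [0.4 5.1 3.4] [ 0.5024 -0.2261  0.0113]
-0.292 False [-0.4  2.1 -2.1] [ 0.501  -0.2365  0.0107]
-0.302 False [-1.4  2.1 -0.9] [ 0.5006 -0.2465  0.0109]
-0.312 False [ 0.1  2.2 -1.3] [ 0.5007 -0.2566  0.0112]
-0.322 False [-0.6  3.5 -0.3] [ 0.5006 -0.2663  0.0112]
-0.327 False [ 0.7  3.8 -0.3] [ 0.5004 -0.2714  0.0112]
```

View pics/t28c.png

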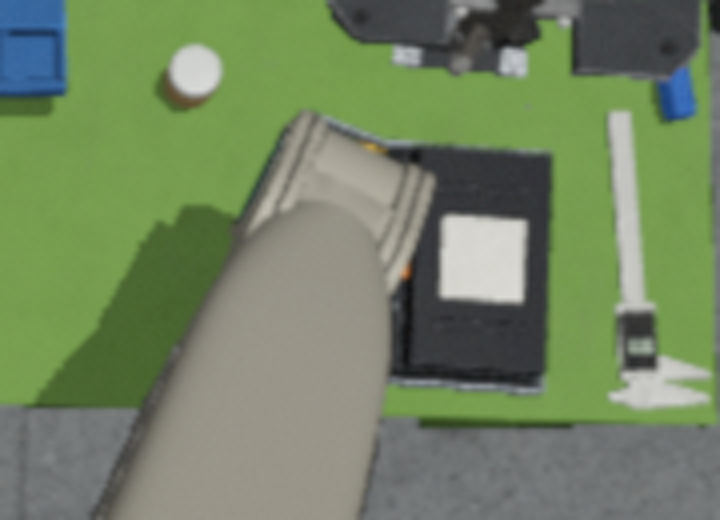

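View pics/w28.png

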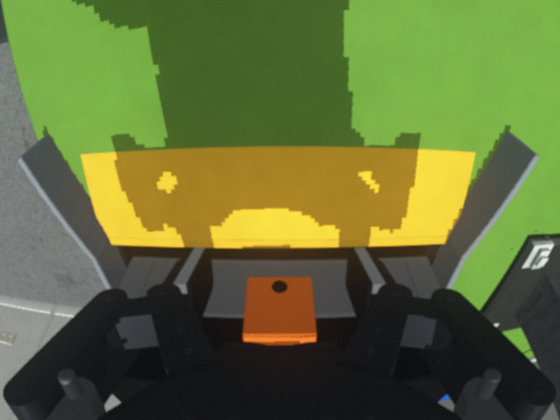

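```bash
python3 - <<'E'
from h import *
off=float(np.load("off.npy"))
B=np.array([.4975,-.327]);pb=-.045
ctrl.move_l(cw((B[0],B[1]),pb,off-.03,0,.02),feed=.1)
ctrl.move_l(cw((B[0],B[1]),pb,off-.05,0,.16),feed=.15)
ctrl.move_ptp([.53,-.24,.36],down(.045,1))
im,k=snap("wrist","w29");snap("scene","s29");t,_=snap("top","t29")
import pickle;pickle.dump(k,open("k29.pkl","wb"))
cv2.imwrite("pics/w29c.png",cv2.resize(im[50:300,100:400],None,fx=2.4,fy=2.4,interpolation=cv2.INTER_CUBIC))
cv2.imwrite("pics/s29c.png",cv2.resize(cv2.imread("pics/s29.png")[120:270,180:440],None,fx=3,fy=3,interpolation=cv2.INTER_CUBIC))
for n in("case","bay","lid_edge","lid_hinge"):
    for d in models.mark_of(n,"wrist")[:2]: print(n,np.round(d["uv"],1),round(d["p"],2),atz(k,d["uv"],"wrist",{"case":.003,"bay":0,"lid_edge":.075,"lid_hinge":.04}[n]).round(4))
print(ctrl.state()["t"])
E
```

```text
case [218.5 141.6] 0.61 [ 0.4987 -0.3312  0.003 ]
case [517.4 271.7] 0.15 [0.7793 0.2642 0.003 ]
lid_edge [246.1 144.9] 0.68 [ 0.5   -0.281  0.075]
lid_edge [512.2 228.5] 0.6 [0.645  0.1541 0.075 ]
lid_hinge [185.1 149. ] 0.98 [ 0.5029 -0.3749  0.04  ]
94.95
```

View pics/w29c.png

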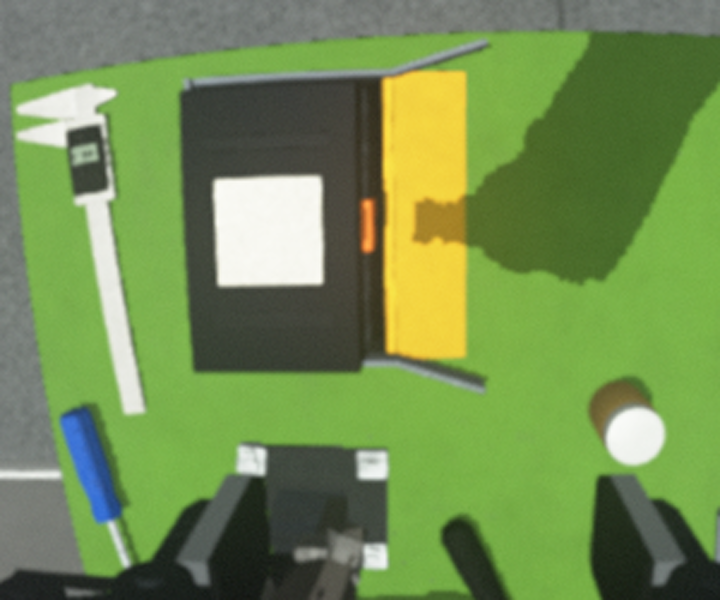

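View pics/s29c.png

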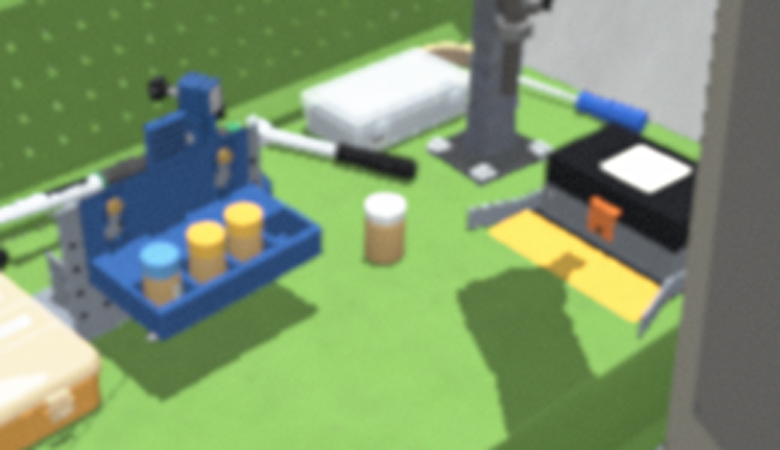

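```bash
python3 - <<'E'
from h import *
import pickle
k=pickle.load(open("k29.pkl","rb"));w='wrist'
g=lambda c,z: atz(k,(c[0]/2.4+100-.3,c[1]/2.4+50-.3),w,z)
P=[g(c,.075) for c in((361,82),(363,371),(182,92),(193,371))]
print(np.round(P,4),np.mean(P,0).round(4),np.linalg.norm(P[0]-P[1]),np.linalg.norm(P[2]-P[3]),np.linalg.norm(P[0]-P[2]),np.linalg.norm(P[1]-P[3]))
print(g((383,78),.007),g((386,356),.007))
E
```

```text
[[ 0.42   -0.2713  0.075 ]
 [ 0.5813 -0.2798  0.075 ]
 [ 0.4161 -0.3716  0.075 ]
 [ 0.5766 -0.3805  0.075 ]] [ 0.4985 -0.3258  0.075 ] 0.16148209225489726 0.16079737002673952 0.100390609991637 0.1007410212009724
[ 0.41179162 -0.26301018  0.007     ] [ 0.59094009 -0.27096499  0.007     ]
```

```bash
python3 - <<'E'
import cv2
cv2.imwrite("pics/t29c.png",cv2.resize(cv2.imread("pics/t29.png")[120:300,220:460],None,fx=3.3,fy=3.3,interpolation=cv2.INTER_CUBIC))
E
```

```text
(no output)
```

View pics/t29c.png

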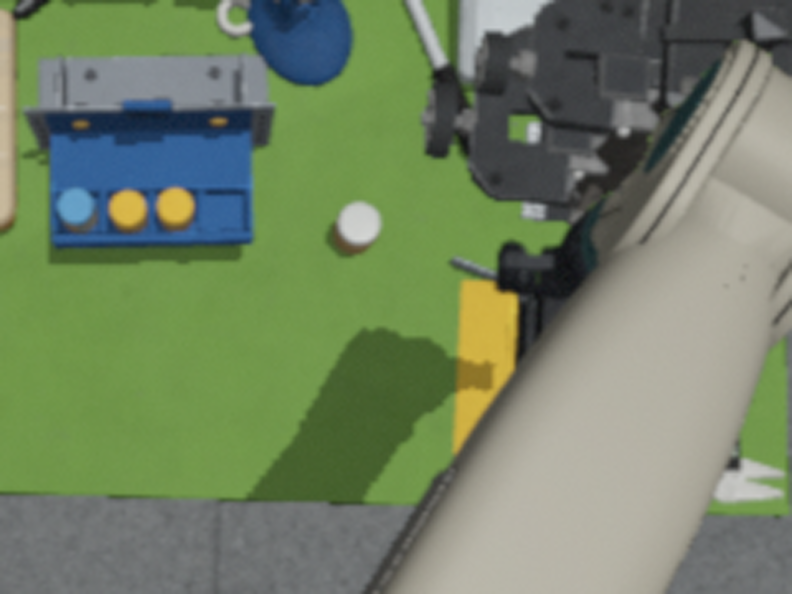

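```bash
python3 - <<'E'
from h import *
print(F(),ctrl.state()["t"]); hand_in()
E
```

```text
[-0.2  0.1  1.1] 94.95
the job is handed in; nothing more can be done
```

I did the whole job in the order asked and handed it in at 95 s of the 210 s limit, with the gripper clear of everything.

- **Rack:** both keyholes went over the studs and the rack slid down to a solid stop at the expected home height. In the last pictures it was still hanging with the studs at the tops of the slots.
- **Vials:** three were in the case (one blue cap, two yellow) and all now stand upright in the rack, one per cell. The second one tripped the touch threshold 4–5 mm high, so I lowered it on until it reached the same floor height as the first.
- **Knocked case:** the case was shifted about 9 mm before the last pick. I located it again and picked from the new position.
- **Lid:** swinging it over set off the 12 N force stop once, and I carried on more slowly. Pressing its front edge snapped it shut, and a second press met a solid top at about 72 mm.
- **Case:** I nudged it sideways to line it up, then pushed it over the lip, with a highest force reading of about 15 N. It now sits square in the bay: its centre is about 1–2 mm from the bay's estimated centre, its front is about 8 mm inside the lip edge, and the lid corners measure true for lying flat.
- **Bystanders:** the jar stands where it was, and I went nowhere near the oil bottle after picking up the rack. I did not check the bottle's position again at the end.

No final check failed.

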